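# Stand the bench fluids back in their bored rack

### The job

Clear the four bench fluids into the wooden rack on the white cloth before the padding work starts: the small red bottle with the white nozzle, the squat jar of grey paste with the white lid, the round oil bottle with the tall cap, and the flat cream bottle with the bent nozzle. Each goes upright and right down to the bottom of the pocket that was cut for its foot - the closest fit, a few millimetres of play all round - so the three round ones go in the round pockets in order of size and the flat one in the oblong pocket. Do not let any of them tip over on the way, and let go of them all.

Things in the scene. Friction and masses are not known exactly. Their poses are not given: they have to be found in the camera images.
- rack: shallow dark-wood frame 272 x 76 mm on the white work cloth; it never moves during the job. Origin: centre of its underside; its y axis runs along the row of four blocks, z up. The floor the blocks stand on is 5 mm above the origin.
- block_small: pale wood block 64 x 64 mm, 34 mm high, one of four in the rack (65 mm apart, order differs each time); fixed. Origin: centre of its underside; z up, y along the row. Its top has one central pocket, 20 mm deep (floor 14 mm above the origin), edge bevelled 3 mm: the SMALL round pocket, 36 mm across (for the red bottle).
- block_medium: pale wood block 64 x 64 mm, 34 mm high, one of four in the rack (65 mm apart, order differs each time); fixed. Origin: centre of its underside; z up, y along the row. Its top has one central pocket, 20 mm deep (floor 14 mm above the origin), edge bevelled 3 mm: the MIDDLE-sized round pocket, 43 mm across (for the squat jar).
- block_large: pale wood block 64 x 64 mm, 34 mm high, one of four in the rack (65 mm apart, order differs each time); fixed. Origin: centre of its underside; z up, y along the row. Its top has one central pocket, 20 mm deep (floor 14 mm above the origin), edge bevelled 3 mm: the LARGE round pocket, 51 mm across (for the round oil bottle).
- block_slot: pale wood block 64 x 64 mm, 34 mm high, one of four in the rack (65 mm apart, order differs each time); fixed. Origin: centre of its underside; z up, y along the row. Its top has one central pocket, 20 mm deep (floor 14 mm above the origin), edge bevelled 3 mm: the oblong pocket, 30 mm along the block's x and 51 mm along its y (for the flat bottle).
- thread_lock: small red round bottle with a white pointed nozzle, 77 mm high; body 29 mm across up to 43 mm, then the nozzle, 18 mm across at its root. 50 g. Origin: centre of its foot, z up. Grasp the body well up, between 26 and 43 mm above the foot.
- paste_jar: small squat round jar of grey paste with a white lid, 52 mm high, 36 mm across (lid 34 mm, from 40 to 52 mm up). 80 g. Origin: centre of its foot, z up. Grasp lid and body from above, between 26 and 52 mm above the foot.
- key_oil: round bottle of yellowish oil, 43 mm across up to about 60 mm, with a tall whitish collar and dropper cap 27 mm across above that, 102 mm high, the tallest of the four. 90 g. Origin: centre of its foot, z up. Grasp the cap between 68 and 100 mm above the foot.
- slide_grease: flat cream-coloured bottle with a white, bent nozzle; body 22 mm (its x) by 43 mm (its y), 54 mm high, nozzle up to 89 mm (thin, between the fingers it is not in the way). 70 g. Origin at the foot, z up; the middle of the body lies 2 mm to -x and 4.5 mm to -y of the origin. Grasp the body across its 22 mm, between 25 and 54 mm above the foot.

How it is judged:
By the outcome, as a careful person would: the job done as asked, in the order asked, and still so for the second after the job is handed in, with the robot touching nothing.
It also fails if it takes over 106 s, if anything falls off the work surface, if the arm or the gripper's body presses on something with over 40 N, if the wrist force passes 120 N, or if a joint passes its speed limit or range.

### The arm

A 6-joint arm with a two-finger parallel gripper is mounted at the origin on a cart in front of the work surface, level with it; the furniture and walls round the work are solid. World frame = base frame: x ahead of the robot, y to its left, z up, the work surface at z = 0. Lengths are in m, angles in rad, forces in N, time in s.
With the tool pointing down it reaches from about 0.35 to 1 m from the base axis. Payload 7.1 kg.
Tool frame: the origin (TCP) lies midway between the tips of the shut fingers; the grasp point (between the pads) lies arm.tcp_to_grasp behind it (arm.tcp_to_grasp is the distance from the TCP to the grasp point, in m); z points along the fingers, y is the line along which they close (so a half turn about z gives the same grasp; the last joint's range is limited). The gripper opens to 85 mm and grips with 20 to 120 N. Pads are 22 mm wide; open, the fingers measure 114 mm over their backs; the gripper's body (76 mm by 85 mm) begins 54 mm behind the grasp point. The pads swing forward as they close: fully open they stand 13 mm farther back than shut.
Start: joints at [1.272, 0.423, 1.63, -0, 1.089, -0.019], TCP at [0.173, 0.601, 0.231] pointing down, gripper open.
Joint ranges: [-3, 3], [-0.9, 2.11], [0.09, 2.58], [-1.31, 4.45], [0.11, 2.69], [-2.54, 2.54]. Speed limits (rad/s): [2.39, 2.39, 3.01, 3.14, 3.14, 3.14].

### API

Orientations are given as a rotation vector (axis times angle).
In Python, from rig import arm, read_camera, get_calibration, hand_in gives the robot as it stands.
- The arm moves only by the tool move_arm, never from a script. Its argument "increments" is a list of rows, each an object of numbers: "tx", "ty", "tz": the shift along the tool's x, y, z normalised to -1 to 1, where 1 is 30 mm; "rx", "ry", "rz": the turn, a rotation vector about the tool's x, y, z normalised to -1 to 1, where 1 is 0.08 rad; "grip": the opening, from 0 (shut) to 1 (fully open). In form: [{"tx": .., "ty": .., "tz": .., "rx": .., "ry": .., "rz": .., "grip": ..}, ...]. A call has 1 to 20 rows; each row shifts and turns the commanded pose from where the row before left it, along the tool's axes as they then stand; what a row does not reach is not made up. A row lasts 1/8 s, in which the tool goes at most 62.5 mm and 10.7 degrees, less where a joint would pass 70% of its speed; a pose out of reach is approached as far as the arm can. A call with a number of a shift or a turn outside -1 to 1 is refused whole. A call with a gripper value outside its range is refused whole. The fingers move at their own pace and stop on an object; "grip_force" is the grip in N (left out, the last holds). Time passes only in rows, so rows that do not move let the fingers close. It gives the time, the measured TCP pose, the force, the opening and the grip force at its end, in the units of the state.
- arm.observe(): the state, without advancing time (a new reading comes with each control period).
- read_camera(name): name is "side" or "top"; returns the picture (400x640x3 uint8, blue, green, red); there is no depth.
- get_calibration(name): a dict with "camera_matrix" (3x3 intrinsics, pixels), "k1" (the pictures are not rectified: a ray, as slopes to the right and down, at radius r is drawn at 1 + k1 r^2 times it, then the intrinsics apply), "pose" (4x4, takes a point from camera to world coordinates). Camera axes: x right, y down, z forward; pixel columns grow to the right and rows downward; lengths in m; the calibration is good to about 2 mm. A picture is of the moment at which its call begins. get_calibration takes no time and is no camera call.
- hand_in(): hands the job in; it is judged then, once.
The state is a dict: "time": time; "joints": joint angles; "joint_vel": joint speeds; "joint_torque": joint torques, N m; "position": TCP position; "tool_rot": TCP orientation; "ft_force": force on the tool from outside, world axes, zero at the start; "moment": the same for the moment, N m; "gripper_width": opening from 0.0 (shut) to 1.0 (fully open); "grasp_force": force on a finger pad.
Only numpy, scipy, OpenCV 4.12 (cv2) and the standard library are available. Lean on these libraries where they do the work, as an engineer would, in place of code of your own. Each camera call takes 0.05 s, during which the arm holds its last target. There are 200 camera calls.

## Working session

There is one attempt and no reset: what is moved stays moved. The work goes in short steps, Python scripts to look and compute and a tool call to move; the robot and the scene stay as the last step left them, time stands still between calls to the robot, and variables do not carry over. Pictures are saved under pics/ and viewed, at most 14 in all, crops included, and the job is handed in when it is done.

Besides the shell and the picture viewer there is one more tool, called after "Emit:" in YAML: its name, and indented under it one key for each argument. move_arm: Moves the arm, as the interface text tells. Scaled input: -1 to 1 covers 30 mm each way for a shift and 0.08 rad each way for a turn. Its arguments: {"type":"object","properties":{"increments":{"type":"array"},"grip_force":{"type":"number"}},"required":["increments"]}

```bash
mkdir -p pics; ls; cat > h.py <<'E'
import numpy as np, cv2
from rig import arm, read_camera, get_calibration
from scipy.spatial.transform import Rotation as R
def ray(cam,u,v):
    c=get_calibration(cam); K=np.array(c["camera_matrix"]); k=c["k1"]; T=np.array(c["pose"])
    d=cv2.undistortPoints(np.array([[[u,v]]],float),K,np.array([k,0,0,0.]))[0,0]
    return T[:3,3], T[:3,:3]@np.array([d[0],d[1],1])
def at(cam,u,v,z):
    o,d=ray(cam,u,v); return o+d*(z-o[2])/d[2]
def proj(cam,p):
    c=get_calibration(cam); T=np.array(c["pose"]); q=T[:3,:3].T@(np.array(p)-T[:3,3])
    return cv2.projectPoints(q.reshape(1,3),np.zeros(3),np.zeros(3),np.array(c["camera_matrix"]),np.array([c["k1"],0,0,0.]))[0][0,0]
E
python3 - <<'E'
from h import *
for n in("top","side"):
    cv2.imwrite(f"pics/{n}0.png",read_camera(n)); c=get_calibration(n); print(n,np.round(c["camera_matrix"],1).tolist(),c["k1"],np.round(c["pose"],3).tolist())
s=arm.observe(); print(s, arm.tcp_to_grasp)
E
```

```text
pics
top [[481.7, 0.0, 318.3], [0.0, 481.7, 196.8], [0.0, 0.0, 1.0]] -0.009142056159728115 [[-0.009, -0.996, 0.086, 0.385], [-1.0, 0.01, 0.003, -0.015], [-0.004, -0.086, -0.996, 1.116], [0.0, 0.0, 0.0, 1.0]]
side [[419.9, 0.0, 313.9], [0.0, 419.9, 193.2], [0.0, 0.0, 1.0]] -0.10888687480918138 [[-0.918, -0.23, 0.323, 0.238], [-0.396, 0.512, -0.762, 0.615], [0.01, -0.828, -0.561, 0.529], [0.0, 0.0, 0.0, 1.0]]
{'time': 0.1, 'joints': array([ 1.27195400e+00,  4.23745227e-01,  1.63061994e+00,  3.46404040e-06,
        1.08860431e+00, -1.89949995e-02]), 'joint_vel': array([-0.00052465, -0.00287862, -0.0021434 ,  0.00104491,  0.00096228,
        0.00119518]), 'joint_torque': array([ 4.80138006e-04, -5.58428264e+01, -2.82443547e+01,  6.76100217e-05,
        3.15010824e-03,  2.92952802e-05]), 'position': array([0.17245529, 0.60021814, 0.23063291]), 'tool_rot': array([-4.38121737e-01, -3.11066893e+00,  2.13454017e-03]), 'ft_force': array([-0.7358398 , -0.49703803,  0.62441353]), 'moment': array([-0.00759841, -0.02352116,  0.01764394]), 'grasp_force': 0.0, 'gripper_width': 0.997350531270934} 0.0187
```

View pics/top0.png

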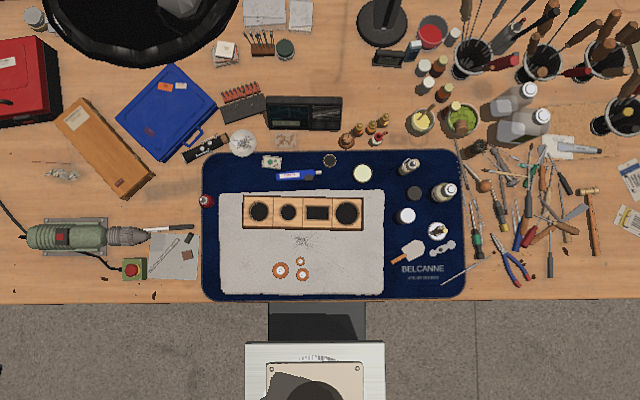

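View pics/side0.png

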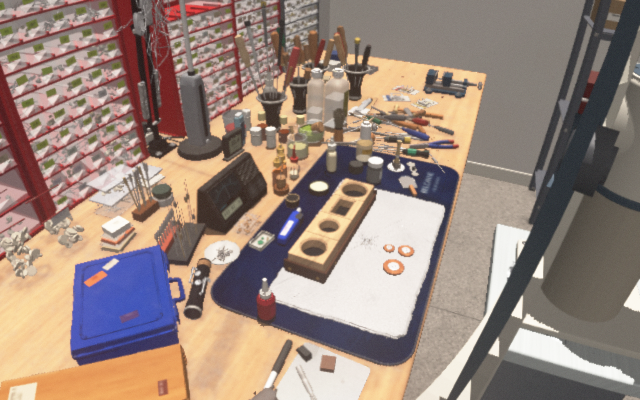

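The top picture shows the rack at about (303,213), with pockets at columns 258, 288, 317 and 347. The red bottle is at (207,201), and the other fluids are near (406,215), (445,192) and (408,167). I'll zoom in on those.

```bash
python3 - <<'E'
import cv2,numpy as np
t=cv2.imread("pics/top0.png"); s=cv2.imread("pics/side0.png")
a=cv2.resize(t[145:265,340:480],None,fx=5,fy=5,interpolation=2); cv2.imwrite("pics/a.png",a)
b=cv2.resize(s[115:215,300:440],None,fx=5.7,fy=5.7,interpolation=2); cv2.imwrite("pics/b.png",b)
c=cv2.resize(t[180:250,190:380],None,fx=4.2,fy=4.2,interpolation=2); cv2.imwrite("pics/c.png",c)
E
```

```text
(no output)
```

View pics/a.png

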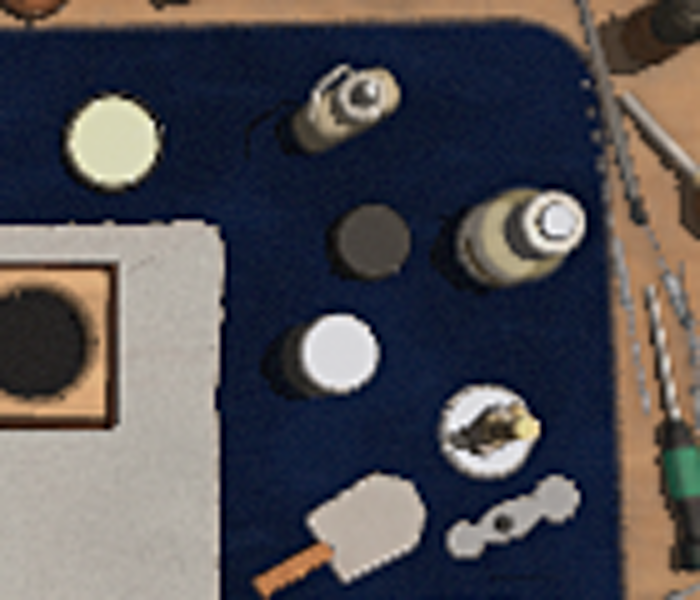

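View pics/b.png

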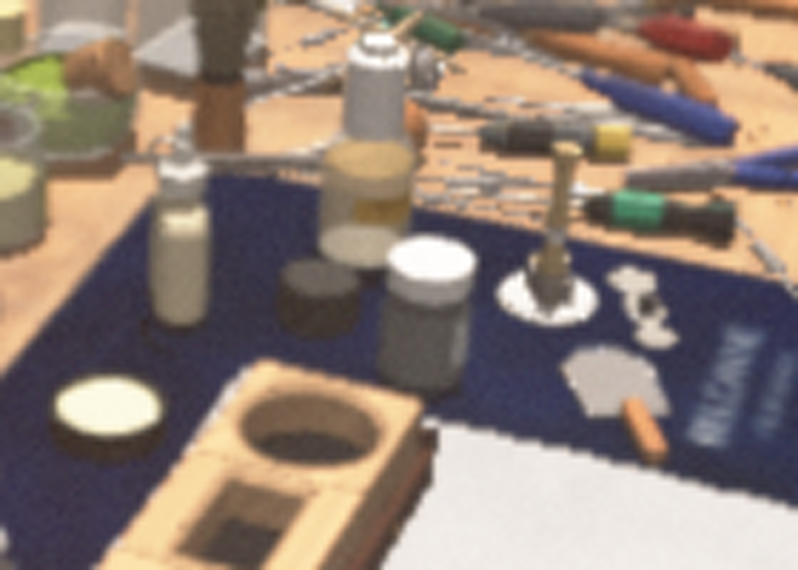

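View pics/c.png

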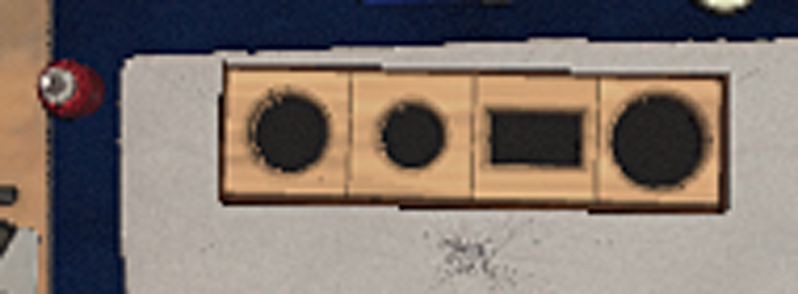

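The block order from left to right (+y to -y) is medium, small, slot, large. The grey jar is at about (407.5,215), the oil cap at (450,189), and the flat bottle at (409,167) with its long side running diagonally. Next I'll measure by segmentation.

```bash
python3 - <<'E'
from h import *
t=cv2.imread("pics/top0.png"); g=cv2.cvtColor(t,cv2.COLOR_BGR2GRAY)
def blobs(m,x0,y0,mn=30):
    n,l,st,ce=cv2.connectedComponentsWithStats(m.astype(np.uint8))
    return [(ce[i]+[x0,y0],st[i,4],st[i,2:4]) for i in range(1,n) if st[i,4]>mn]
P=[]
for c,a,wh in blobs(g[200:226,248:362]<75,248,200,60):
    p=at("top",*c,.037);P.append(p);print("pocket",c.round(1),a,wh,p.round(4))
P=np.array(P);P=P[np.argsort(-P[:,1])]
d=P[0]-P[-1];print("row len",np.linalg.norm(d),"yaw",np.arctan2(-d[0],d[1]),"centre",P.mean(0),np.diff(P,axis=0).round(4).tolist())
for c,a,wh in blobs(g[200:230,396:420]>170,396,200): p=at("top",*c,.052);print("jar",c.round(1),a,wh,p.round(4))
hsv=cv2.cvtColor(t,cv2.COLOR_BGR2HSV)[190:212,196:218]
red=((hsv[...,0]<8)|(hsv[...,0]>172))&(hsv[...,1]>140)&(hsv[...,2]>50)
for c,a,wh in blobs(red,196,190): print("red",c.round(1),a,wh,at("top",*c,.035).round(4))
for nm,u,v,z in [("red nozzle tip",190+(57+.5)/4.2-.5,180+85/4.2-.5,.075),("oil cap top",340+554/5-.5,145+223/5-.5,.1),("oil body L", 340+458/5-.5,145+240/5-.5,.06),("grease neck",340+364/5-.5,145+95/5-.5,.07)]:
    print(nm,at("top",u,v,z).round(4))
def sb(x,y): return 300+x/5.7-.4,115+y/5.7-.4
for nm,x,y,z in [("jar lid",432,259,.052),("jar foot front",423,392,0),("oil cap top",380,46,.1),("oil foot front",362,270,0),("grease foot front",180,325,0),("grease tip",182,135,.089)]:
    print("side",nm,at("side",*sb(x,y),z).round(4))
s=cv2.imread("pics/side0.png")
o=np.hstack([cv2.resize(s[270:330,240:295],None,fx=7,fy=7,interpolation=2),cv2.resize(s[135:195,315:350],None,fx=7,fy=7,interpolation=2)])
u=np.hstack([cv2.resize(t[155:180,393:425],None,fx=12,fy=12,interpolation=2),cv2.resize(t[188:213,194:220],None,fx=10,fy=12,interpolation=2)])
u=cv2.copyMakeBorder(u,0,0,0,max(0,o.shape[1]-u.shape[1]),0);o=cv2.copyMakeBorder(o,0,0,0,u.shape[1]-o.shape[1],0)
cv2.imwrite("pics/d.png",np.vstack([u[:,:],o])[:720]); print(u.shape,o.shape)
cv2.imwrite("pics/d.png",u)
E
```

```text
pocket [258.7 211.3] 257 [19 19] [0.4469 0.1221 0.037 ]
pocket [346.4 213.2] 390 [23 22] [ 0.4407 -0.0746  0.037 ]
pocket [287.9 212. ] 181 [15 15] [0.4446 0.0565 0.037 ]
pocket [317.4 212.4] 286 [23 14] [ 0.4432 -0.0096  0.037 ]
row len 0.19678233764353978 yaw -0.03136903921250142 centre [0.44384268 0.02360731 0.037     ] [[-0.0023, -0.0656, 0.0], [-0.0014, -0.066, 0.0], [-0.0025, -0.065, 0.0]]
jar [407.5 214.8] 168 [14 15] [ 0.435  -0.2088  0.052 ]
red [208.1 201.1] 85 [16 14] [0.4711 0.2366 0.035 ]
red nozzle tip [0.4709 0.2379 0.075 ]
oil cap top [ 0.4865 -0.2921  0.1   ]
oil body L [ 0.4834 -0.2604  0.06  ]
grease neck [ 0.5467 -0.2188  0.07  ]
side jar lid [ 0.4374 -0.216   0.052 ]
side jar foot front [ 0.4312 -0.1984  0.    ]
side oil cap top [ 0.49   -0.3019  0.1   ]
side oil foot front [ 0.4848 -0.284   0.    ]
side grease foot front [ 0.5414 -0.2066  0.    ]
side grease tip [ 0.5441 -0.2079  0.089 ]
(300, 644, 3) (420, 644, 3)
```

View pics/d.png

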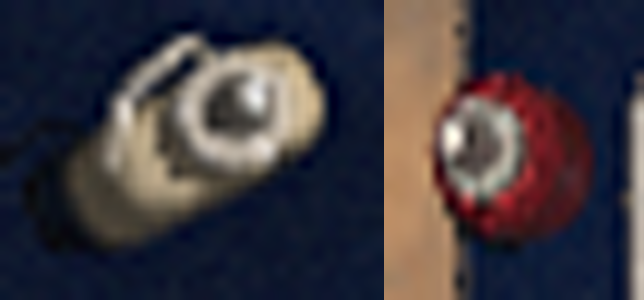

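The flat bottle's long side runs along the image diagonal, and its nozzle is bent over the upper-left face. I'll refine the poses with silhouette fits.

```bash
cat > fit.py <<'E'
from h import *
from scipy.optimize import minimize
F=8
def hullmask(cam,pts,win):
    q=np.array([proj(cam,p) for p in pts]); h=cv2.convexHull(q.astype(np.float32))[:,0]
    m=np.zeros(((win[3]-win[1])*F,(win[2]-win[0])*F),np.uint8)
    cv2.fillConvexPoly(m,np.round(((h-[win[0],win[1]])+.5)*F-.5).astype(int),1); return cv2.resize(m.astype(np.float32),None,fx=1/F,fy=1/F,interpolation=cv2.INTER_AREA)
a=np.linspace(0,2*np.pi,24,endpoint=False)
def shape(x,y,yaw,ax,ay,zs,n=1):
    c,s=np.sign(np.cos(a))*abs(np.cos(a))**n*ax,np.sign(np.sin(a))*abs(np.sin(a))**n*ay
    X=x+c*np.cos(yaw)-s*np.sin(yaw);Y=y+c*np.sin(yaw)+s*np.cos(yaw)
    return [(i,j,z) for z in zs for i,j in zip(X,Y)]
def fit(cam,mask,win,parts,x0):
    def f(p):
        m=np.zeros(mask.shape)
        for ax,ay,zs,n in parts: m=np.maximum(m,hullmask(cam,shape(p[0],p[1],p[2] if len(p)>2 else 0,ax,ay,zs,n),win))
        return np.abs(m-mask).sum()/mask.sum()
    s=np.array([np.array(x0)]+[np.array(x0)+d for d in np.diag([.006,.006,.3][:len(x0)])])
    r=minimize(f,x0,method="Nelder-Mead",options=dict(initial_simplex=s,maxiter=150)); return r.x.round(4),round(r.fun,3)
E
python3 - <<'E'
from fit import *
ims={n:cv2.imread(f"pics/{n}0.png").astype(int) for n in("top","side")}
def crop(n,w): return ims[n][w[1]:w[3],w[0]:w[2]]
w=(388,150,430,182);c=crop("top",w); m=((c[...,2]-c[...,0])>8).astype(float)
m=cv2.morphologyEx(m,cv2.MORPH_CLOSE,np.ones((3,3)))
for n in(1,.5):
  for y0 in(-.6,-1.0,0.5,2.2): print("grease top",n,y0,fit("top",m,w,[(.011,.0215,(0,.054),n)],(.54,-.215,y0)))
for r in m.astype(int)[2:26]: print("".join(".#"[i] for i in r))
w=(425,172,470,208);c=crop("top",w); m=((c[...,2]-c[...,0])>-5).astype(float)*(c.max(2)>70)
m=m*(np.arange(w[0],w[2])[None]<461)
print("oil top",fit("top",m,w,[(.0215,.0215,(0,.055),1),(.0135,.0135,(.06,.102),1)],(.4865,-.292)))
w=(396,190,220,215);w=(194,188,222,215);c=crop("top",w).astype(np.uint8);h=cv2.cvtColor(c,cv2.COLOR_BGR2HSV)
m=(((h[...,0]<8)|(h[...,0]>172))&(h[...,1]>110)&(h[...,2]>40)).astype(np.uint8); m[0:1]=0;m=cv2.morphologyEx(m,cv2.MORPH_CLOSE,np.ones((7,7))).astype(float)
print("red top",fit("top",m,w,[(.0145,.0145,(0,.043),1)],(.471,.2375)))
w=(395,203,418,228);c=crop("top",w);m=(c.min(2)>140).astype(float)
print("jar top",fit("top",m,w,[(.017,.017,(.052,.0521),1)],(.435,-.209)))
E
```

```text
Traceback (most recent call last):
  File "fit.py", line 19, in fit
    r=minimize(f,x0,method="Nelder-Mead",options=dict(initial_simplex=s,maxiter=150)); return r.x.round(4),round(r.fun,3)
  File "fit.py", line 16, in f
    for ax,ay,zs,n in parts: m=np.maximum(m,hullmask(cam,shape(p[0],p[1],p[2] if len(p)>2 else 0,ax,ay,zs,n),win))
                                            ~~~~~~~~^^^^^^^^^^^^^^^^^^^^^^^^^^^^^^^^^^^^^^^^^^^^^^^^^^^^^^^^^^^^^
  File "fit.py", line 5, in hullmask
    q=np.array([proj(cam,p) for p in pts]); h=cv2.convexHull(q.astype(np.float32))[:,0]
                ~~~~^^^^^^^
  File "h.py", line 11, in proj
    c=get_calibration(cam); T=np.array(c["pose"]); q=T[:3,:3].T@(np.array(p)-T[:3,3])
ValueError: time passes only in moves, steps and waits
```

```bash
sed -i 's/^from rig import.*/import functools\nfrom rig import arm, read_camera\nimport rig\nget_calibration=functools.lru_cache(None)(rig.get_calibration)/' h.py
cat > m1.py <<'E'
from fit import *
ims={n:cv2.imread(f"pics/{n}0.png").astype(int) for n in("top","side")}
def crop(n,w): return ims[n][w[1]:w[3],w[0]:w[2]]
w=(388,150,430,182);c=crop("top",w); m=((c[...,2]-c[...,0])>8).astype(float)
m=cv2.morphologyEx(m,cv2.MORPH_CLOSE,np.ones((3,3)))
for n in(1,.5):
  for y0 in(-.6,-1.0,0.5,2.2): print("grease top",n,y0,fit("top",m,w,[(.011,.0215,(0,.054),n)],(.54,-.215,y0)))
for r in m.astype(int)[2:26]: print("".join(".#"[i] for i in r))
w=(425,172,470,208);c=crop("top",w); m=((c[...,2]-c[...,0])>-5).astype(float)*(c.max(2)>70)
m=m*(np.arange(w[0],w[2])[None]<461)
print("oil top",fit("top",m,w,[(.0215,.0215,(0,.055),1),(.0135,.0135,(.06,.102),1)],(.4865,-.292)))
w=(194,188,222,215);c=crop("top",w).astype(np.uint8);h=cv2.cvtColor(c,cv2.COLOR_BGR2HSV)
m=(((h[...,0]<8)|(h[...,0]>172))&(h[...,1]>110)&(h[...,2]>40)).astype(np.uint8); m[0:1]=0;m=cv2.morphologyEx(m,cv2.MORPH_CLOSE,np.ones((7,7))).astype(float)
print("red top",fit("top",m,w,[(.0145,.0145,(0,.043),1)],(.471,.2375)))
w=(395,203,418,228);c=crop("top",w);m=(c.min(2)>140).astype(float)
print("jar top",fit("top",m,w,[(.017,.017,(.052,.0521),1)],(.435,-.209)))
E
python3 m1.py
```

```text
grease top 1 -0.6 (array([ 0.5476, -0.2187,  0.3306]), np.float64(0.17))
grease top 1 -1.0 (array([ 0.5476, -0.2184, -2.807 ]), np.float64(0.17))
grease top 1 0.5 (array([ 0.5476, -0.219 ,  0.3201]), np.float64(0.171))
grease top 1 2.2 (array([ 0.5476, -0.2187,  0.3425]), np.float64(0.171))
grease top 0.5 -0.6 (array([ 0.5478, -0.2188,  0.4209]), np.float64(0.19))
grease top 0.5 -1.0 (array([ 0.5477, -0.2191,  0.431 ]), np.float64(0.189))
grease top 0.5 0.5 (array([ 0.5476, -0.2186,  0.4116]), np.float64(0.188))
grease top 0.5 2.2 (array([ 0.5473, -0.2184,  3.5571]), np.float64(0.187))
..........................................
..........................................
..........................................
..........................................
..........................................
..........................................
....................##....................
..................############............
.................##############...........
................###############...........
................################..........
...............#################..........
..............##################..........
..............##################..........
.............##################...........
............##################............
...........#################..............
...........################...............
...........##############.................
............###########...................
............#########.....................
............#######.......................
.............####.........................
..........................................
oil top (array([ 0.4871, -0.2939]), np.float64(0.383))
red top (array([0.4727, 0.2438]), np.float64(0.212))
jar top (array([ 0.4345, -0.2091]), np.float64(0.087))
```

```bash
cat > plan.py <<'E'
import sys; from h import *
# usage: plan.py x y z yaw   -> totals in move units (rot first, then shift in the turned frame)
x,y,z,yaw=map(float,sys.argv[1:5]); s=arm.observe()
A=R.from_rotvec(s["tool_rot"]); yv=np.array([np.cos(yaw),np.sin(yaw),0])
if A.as_matrix()[:,1]@yv<0: yv=-yv
zv=np.array([0,0,-1.]); B=R.from_matrix(np.c_[np.cross(yv,zv),yv,zv])
print("t",round(s["time"],2),"pos",s["position"].round(4),"j",s["joints"].round(2),"w",round(s["gripper_width"],3),"gf",round(s["grasp_force"],1),"F",s["ft_force"].round(1))
print("rot",((A.inv()*B).as_rotvec()/.08).round(2)," shift",(B.inv().apply(np.array([x,y,z])-s["position"])/.03).round(2))
E
python3 plan.py .4715 .2385 .16 -.03
```

```text
t 0.1 pos [0.1725 0.6002 0.2306] j [ 1.27  0.42  1.63  0.    1.09 -0.02] w 0.997 gf 0.0 F [-0.7 -0.5  0.6]
rot [-1.000e-02  1.000e-02  1.651e+01]  shift [-11.75  10.33   2.35]
```

Emit:
move_arm:
  increments:
    - {"rz": 0.97, "grip": 0.75}
    - {"rz": 0.97, "grip": 0.75}
    - {"rz": 0.97, "grip": 0.75}
    - {"rz": 0.97, "grip": 0.75}
    - {"rz": 0.97, "grip": 0.75}
    - {"rz": 0.97, "grip": 0.75}
    - {"rz": 0.97, "grip": 0.75}
    - {"rz": 0.97, "grip": 0.75}
    - {"rz": 0.97, "grip": 0.75}
    - {"rz": 0.97, "grip": 0.75}
    - {"rz": 0.97, "grip": 0.75}
    - {"rz": 0.97, "grip": 0.75}
    - {"rz": 0.97, "grip": 0.75}
    - {"rz": 0.97, "grip": 0.75}
    - {"rz": 0.97, "grip": 0.75}
    - {"rz": 0.97, "grip": 0.75}
    - {"rz": 0.97, "grip": 0.75}

```text
invalid input
```

Emit:
move_arm:
  increments:
    - {"tx": -0.9, "ty": 0.8, "tz": 0.18, "grip": 0.75}
    - {"tx": -0.9, "ty": 0.8, "tz": 0.18, "grip": 0.75}
    - {"tx": -0.9, "ty": 0.8, "tz": 0.18, "grip": 0.75}
    - {"tx": -0.9, "ty": 0.8, "tz": 0.18, "grip": 0.75}
    - {"tx": -0.9, "ty": 0.8, "tz": 0.18, "grip": 0.75}
    - {"tx": -0.9, "ty": 0.8, "tz": 0.18, "grip": 0.75}
    - {"tx": -0.9, "ty": 0.8, "tz": 0.18, "grip": 0.75}
    - {"tx": -0.9, "ty": 0.8, "tz": 0.18, "grip": 0.75}
    - {"tx": -0.9, "ty": 0.8, "tz": 0.18, "grip": 0.75}
    - {"tx": -0.9, "ty": 0.8, "tz": 0.18, "grip": 0.75}
    - {"tx": -0.9, "ty": 0.8, "tz": 0.18, "grip": 0.75}
    - {"tx": -0.9, "ty": 0.8, "tz": 0.18, "grip": 0.75}
    - {"tx": -0.9, "ty": 0.75, "tz": 0.18, "grip": 0.75}
    - {"grip": 0.75}

```text
invalid input
```

```bash
python3 plan.py .4715 .2385 .022 -.03; python3 - <<'E'
from h import *
t=read_camera("top");s=read_camera("side")
cv2.imwrite("pics/e.png",np.hstack([cv2.resize(t[140:260,140:260],None,fx=3.3,fy=3.3),cv2.resize(s[170:350,180:360],None,fx=2.2,fy=2.2)]))
E
```

```text
t 0.1 pos [0.1725 0.6002 0.2306] j [ 1.27  0.42  1.63  0.    1.09 -0.02] w 0.997 gf 0.0 F [-0.7 -0.5  0.6]
rot [-1.000e-02  1.000e-02  1.651e+01]  shift [-11.75  10.33   6.95]
```

View pics/e.png

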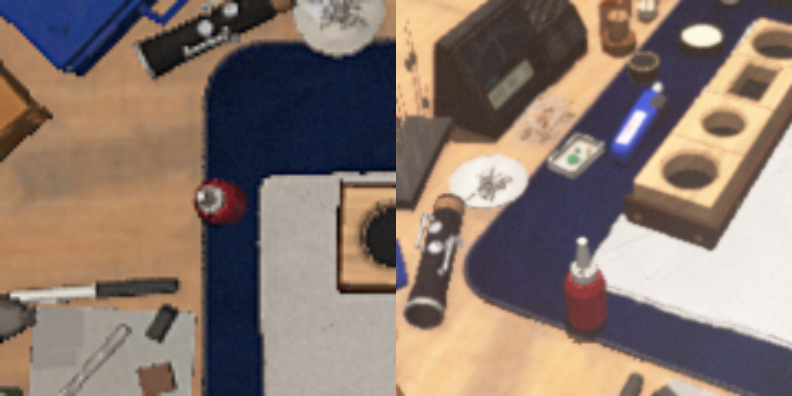

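The arm hasn't moved because both calls were refused, probably for leaving fields out of the rows. The picture shows the bottle still standing and clear of everything. I'll send complete rows this time.

Emit:
move_arm:
  increments:
    - {"tx": 0, "ty": 0, "tz": 0, "rx": 0, "ry": 0, "rz": 0.97, "grip": 0.75}
    - {"tx": 0, "ty": 0, "tz": 0, "rx": 0, "ry": 0, "rz": 0.97, "grip": 0.75}
    - {"tx": 0, "ty": 0, "tz": 0, "rx": 0, "ry": 0, "rz": 0.97, "grip": 0.75}
    - {"tx": 0, "ty": 0, "tz": 0, "rx": 0, "ry": 0, "rz": 0.97, "grip": 0.75}
    - {"tx": 0, "ty": 0, "tz": 0, "rx": 0, "ry": 0, "rz": 0.97, "grip": 0.75}
    - {"tx": 0, "ty": 0, "tz": 0, "rx": 0, "ry": 0, "rz": 0.97, "grip": 0.75}
    - {"tx": 0, "ty": 0, "tz": 0, "rx": 0, "ry": 0, "rz": 0.97, "grip": 0.75}
    - {"tx": 0, "ty": 0, "tz": 0, "rx": 0, "ry": 0, "rz": 0.97, "grip": 0.75}
    - {"tx": 0, "ty": 0, "tz": 0, "rx": 0, "ry": 0, "rz": 0.97, "grip": 0.75}
    - {"tx": 0, "ty": 0, "tz": 0, "rx": 0, "ry": 0, "rz": 0.97, "grip": 0.75}
    - {"tx": 0, "ty": 0, "tz": 0, "rx": 0, "ry": 0, "rz": 0.97, "grip": 0.75}
    - {"tx": 0, "ty": 0, "tz": 0, "rx": 0, "ry": 0, "rz": 0.97, "grip": 0.75}
    - {"tx": 0, "ty": 0, "tz": 0, "rx": 0, "ry": 0, "rz": 0.97, "grip": 0.75}
    - {"tx": 0, "ty": 0, "tz": 0, "rx": 0, "ry": 0, "rz": 0.97, "grip": 0.75}
    - {"tx": 0, "ty": 0, "tz": 0, "rx": 0, "ry": 0, "rz": 0.97, "grip": 0.75}
    - {"tx": 0, "ty": 0, "tz": 0, "rx": 0, "ry": 0, "rz": 0.97, "grip": 0.75}
    - {"tx": 0, "ty": 0, "tz": 0, "rx": 0, "ry": 0, "rz": 0.97, "grip": 0.75}
  grip_force: 30

```text
time: 2.33
position: [0.1725, 0.6005, 0.2311]
tool_rot: [2.255, 2.187, -0.001]
ft_force: [0.3, -0.4, -0.6]
gripper_width: 0.753
grasp_force: 0.0
```

Emit:
move_arm:
  increments:
    - {"tx": -0.9, "ty": 0.8, "tz": 0.18, "rx": 0, "ry": 0, "rz": 0, "grip": 0.75}
    - {"tx": -0.9, "ty": 0.8, "tz": 0.18, "rx": 0, "ry": 0, "rz": 0, "grip": 0.75}
    - {"tx": -0.9, "ty": 0.8, "tz": 0.18, "rx": 0, "ry": 0, "rz": 0, "grip": 0.75}
    - {"tx": -0.9, "ty": 0.8, "tz": 0.18, "rx": 0, "ry": 0, "rz": 0, "grip": 0.75}
    - {"tx": -0.9, "ty": 0.8, "tz": 0.18, "rx": 0, "ry": 0, "rz": 0, "grip": 0.75}
    - {"tx": -0.9, "ty": 0.8, "tz": 0.18, "rx": 0, "ry": 0, "rz": 0, "grip": 0.75}
    - {"tx": -0.9, "ty": 0.8, "tz": 0.18, "rx": 0, "ry": 0, "rz": 0, "grip": 0.75}
    - {"tx": -0.9, "ty": 0.8, "tz": 0.18, "rx": 0, "ry": 0, "rz": 0, "grip": 0.75}
    - {"tx": -0.9, "ty": 0.8, "tz": 0.18, "rx": 0, "ry": 0, "rz": 0, "grip": 0.75}
    - {"tx": -0.9, "ty": 0.8, "tz": 0.18, "rx": 0, "ry": 0, "rz": 0, "grip": 0.75}
    - {"tx": -0.9, "ty": 0.8, "tz": 0.18, "rx": 0, "ry": 0, "rz": 0, "grip": 0.75}
    - {"tx": -0.9, "ty": 0.8, "tz": 0.18, "rx": 0, "ry": 0, "rz": 0, "grip": 0.75}
    - {"tx": -0.95, "ty": 0.75, "tz": 0.18, "rx": 0, "ry": 0, "rz": 0, "grip": 0.75}
    - {"tx": 0, "ty": 0, "tz": 0, "rx": 0, "ry": 0, "rz": 0, "grip": 0.75}

```text
time: 4.08
position: [0.4739, 0.2379, 0.1607]
tool_rot: [-2.256, -2.186, 0.001]
ft_force: [-0.7, 0.0, -0.4]
gripper_width: 0.75
grasp_force: 0.0
```

```bash
python3 plan.py .4715 .2385 .022 -.03; python3 - <<'E'
from h import *
t=read_camera("top");s=read_camera("side")
cv2.imwrite("pics/e2.png",np.hstack([cv2.resize(t[140:260,140:260],None,fx=3.3,fy=3.3),cv2.resize(s[170:350,180:360],None,fx=2.2,fy=2.2)]))
E
```

```text
t 4.08 pos [0.4739 0.2379 0.1607] j [ 0.44  0.38  1.89 -0.    0.87  0.47] w 0.75 gf 0.0 F [-0.7  0.  -0.4]
rot [-0.01  0.01 -0.02]  shift [ 0.02 -0.08  4.62]
```

View pics/e2.png

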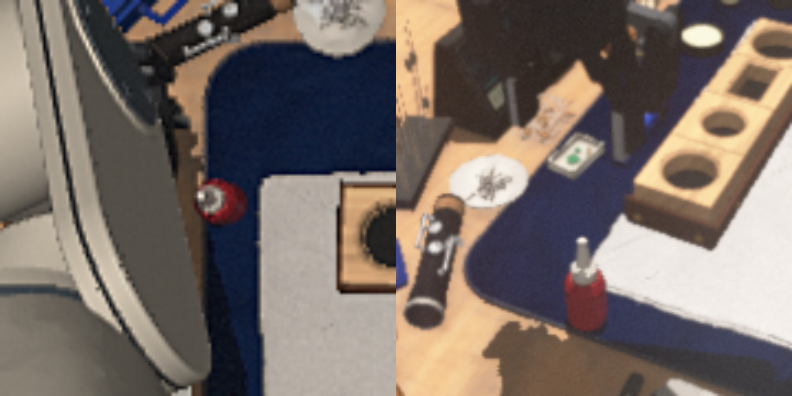

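The side picture shows the two fingertips at about side pixels (234,227) and (282,243), with the bottle below them. I'll check those against the projected tips.

```bash
python3 - <<'E'
from h import *
for dx in(-.036,.036):
  for z in (.161,.171): print(dx,z,proj("side",(.4739+dx,.2379,z)))
for x,y in((.4715,.2385),(.4715,.235),(.4715,.242)): print(proj("side",(x,y,.077)),proj("side",(x,y,0)), proj("top",(x,y,.077)))
E
```

```text
-0.036 0.161 [285.65766933 242.42117978]
-0.036 0.171 [285.43608631 236.65537807]
0.036 0.161 [239.30235989 228.44125901]
0.036 0.171 [238.63406609 222.77722982]
[266.76597347 279.7577877 ] [269.57289749 313.93390196] [202.71535699 199.4129949 ]
[267.89503257 278.19507168] [270.6100708  312.35784093] [204.32718636 199.39767382]
[265.62786838 281.33291798] [268.52815532 315.52119893] [201.10363207 199.42831467]
```

Emit:
move_arm:
  increments:
    - {"tx": 0.07, "ty": -0.08, "tz": 1, "rx": 0, "ry": 0, "rz": 0, "grip": 0.65}
    - {"tx": 0, "ty": 0, "tz": 1, "rx": 0, "ry": 0, "rz": 0, "grip": 0.65}
    - {"tx": 0, "ty": 0, "tz": 1, "rx": 0, "ry": 0, "rz": 0, "grip": 0.65}
    - {"tx": 0, "ty": 0, "tz": 0.9, "rx": 0, "ry": 0, "rz": 0, "grip": 0.65}
    - {"tx": 0, "ty": 0, "tz": 0.6, "rx": 0, "ry": 0, "rz": 0, "grip": 0.65}
    - {"tx": 0, "ty": 0, "tz": 0.22, "rx": 0, "ry": 0, "rz": 0, "grip": 0.65}
    - {"tx": 0, "ty": 0, "tz": 0, "rx": 0, "ry": 0, "rz": 0, "grip": 0.5}
    - {"tx": 0, "ty": 0, "tz": 0, "rx": 0, "ry": 0, "rz": 0, "grip": 0.4}
    - {"tx": 0, "ty": 0, "tz": 0, "rx": 0, "ry": 0, "rz": 0, "grip": 0.35}
    - {"tx": 0, "ty": 0, "tz": 0, "rx": 0, "ry": 0, "rz": 0, "grip": 0.3}
    - {"tx": 0, "ty": 0, "tz": 0, "rx": 0, "ry": 0, "rz": 0, "grip": 0.25}
    - {"tx": 0, "ty": 0, "tz": 0, "rx": 0, "ry": 0, "rz": 0, "grip": 0.2}
    - {"tx": 0, "ty": 0, "tz": 0, "rx": 0, "ry": 0, "rz": 0, "grip": 0.2}

```text
time: 5.8
position: [0.4714, 0.242, 0.0205]
tool_rot: [2.252, 2.189, 0.003]
ft_force: [-0.7, -0.3, 6.5]
gripper_width: 0.324
grasp_force: 29.4
```

```bash
python3 plan.py .4445 .0562 .11 -.031
```

```text
t 5.8 pos [0.4714 0.242  0.0205] j [0.45 0.62 1.94 0.   0.58 0.48] w 0.324 gf 29.4 F [-0.7 -0.3  6.5]
rot [ 0.02 -0.01  0.03]  shift [-6.22 -0.7  -2.98]
```

Emit:
move_arm:
  increments:
    - {"tx": 0, "ty": 0, "tz": -0.4, "rx": 0, "ry": 0, "rz": 0, "grip": 0.2}
    - {"tx": 0, "ty": 0, "tz": -0.8, "rx": 0, "ry": 0, "rz": 0, "grip": 0.2}
    - {"tx": 0, "ty": 0, "tz": -0.8, "rx": 0, "ry": 0, "rz": 0, "grip": 0.2}
    - {"tx": -0.5, "ty": -0.1, "tz": 0, "rx": 0, "ry": 0, "rz": 0, "grip": 0.2}
    - {"tx": -0.9, "ty": -0.1, "tz": 0, "rx": 0, "ry": 0, "rz": 0, "grip": 0.2}
    - {"tx": -1, "ty": -0.1, "tz": 0, "rx": 0, "ry": 0, "rz": 0, "grip": 0.2}
    - {"tx": -1, "ty": -0.1, "tz": 0, "rx": 0, "ry": 0, "rz": 0, "grip": 0.2}
    - {"tx": -1, "ty": -0.1, "tz": 0, "rx": 0, "ry": 0, "rz": 0, "grip": 0.2}
    - {"tx": -0.9, "ty": -0.1, "tz": 0, "rx": 0, "ry": 0, "rz": 0, "grip": 0.2}
    - {"tx": -0.6, "ty": -0.1, "tz": 0, "rx": 0, "ry": 0, "rz": 0, "grip": 0.2}
    - {"tx": -0.3, "ty": 0, "tz": 0, "rx": 0, "ry": 0, "rz": 0, "grip": 0.2}
    - {"tx": 0, "ty": 0, "tz": 0, "rx": 0, "ry": 0, "rz": 0, "grip": 0.2}

```text
time: 7.3
position: [0.4441, 0.0558, 0.0793]
tool_rot: [-2.254, -2.188, 0.001]
ft_force: [-0.1, 1.0, -1.7]
gripper_width: 0.318
grasp_force: 29.8
```

```bash
python3 plan.py .4448 .0561 .041 -.031; python3 - <<'E'
from h import *
t=read_camera("top");s=read_camera("side")
cv2.imwrite("pics/f.png",np.hstack([cv2.resize(t[160:260,220:380],None,fx=2.5,fy=4),cv2.resize(s[160:290,260:390],None,fx=3.07,fy=3.07)[:399]][1:]))
print(proj("side",(.4448,.0561,.063)),proj("side",(.4448,.0561,.037)),proj("side",(.4448,.0561,.14)))
E
```

```text
t 7.3 pos [0.4441 0.0558 0.0793] j [ 0.1   0.43  2.11 -0.    0.6   0.13] w 0.318 gf 29.8 F [-0.1  1.  -1.7]
rot [-0.01  0.    0.02]  shift [0.01 0.02 1.28]
[329.0191284 222.1632611] [328.58582352 233.34863961] [330.39212467 186.27992603]
```

View pics/f.png

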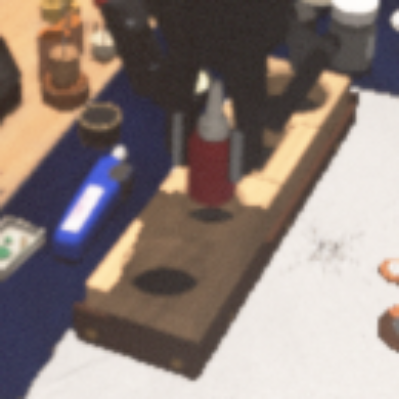

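The red bottle hangs upright just above the small pocket in the side view, with its foot at crop (212,200) and the pocket at (211,214). I'll check the pockets numerically in the first side picture.

```bash
python3 - <<'E'
from fit import *
s0=cv2.imread("pics/side0.png"); 
for n,p,r in(("med",(.4469,.1211),.0215),("small",(.4448,.0561),.018),("large",(.4407,-.0739),.0255)):
    q=proj("side",(*p,.039)); e=np.array([proj("side",c) for c in shape(*p,0,r,r,(.036,))]); print(n,q.round(1),"ellipse",e.min(0).round(1),e.max(0).round(1))
    cv2.polylines(s0,[np.round(e*16).astype(int).reshape(-1,1,2)],True,(0,255,0),1,cv2.LINE_AA,4)
cv2.imwrite("pics/g.png",cv2.resize(s0[170:290,280:390],None,fx=5,fy=5,interpolation=2))
E
```

```text
med [313.5 254.2] ellipse [301.  247.3] [325.8 264.2]
small [328.6 232.5] ellipse [318.8 227.6] [338.3 240.1]
large [353.8 196.3] ellipse [341.4 190.6] [366.  204.6]
```

View pics/g.png

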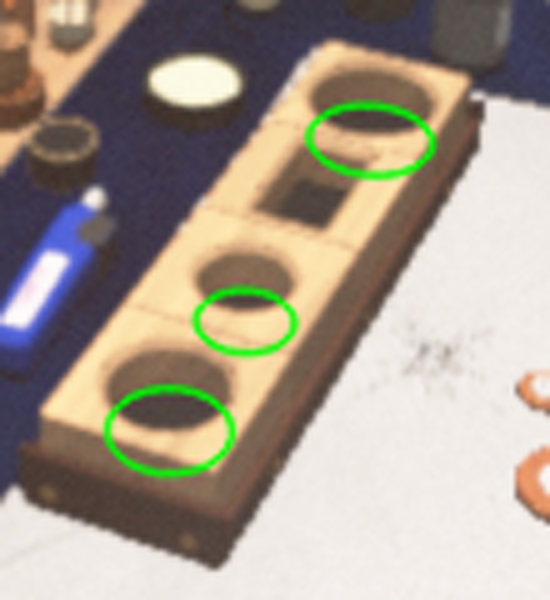

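The projected ellipses sit about 8 px too low, so the rack must stand higher than assumed. I'll triangulate the pockets from both cameras.

```bash
python3 - <<'E'
from h import *
from scipy.optimize import least_squares
top={"med":(258.7,211.3),"small":(287.9,212.),"slot":(317.4,212.4),"large":(346.4,213.2)}
sd={"med":(313.1,247.),"small":(328.5,225.9),"slot":(280+312/5-.5,170+187/5-.5),"large":(353.9,189.1)}
for n in top:
    r=least_squares(lambda p:np.r_[proj("top",p)-top[n],proj("side",p)-sd[n]],(.44,0,.04)); print(n,r.x.round(4),r.fun.round(1))
# cloth/rack bottom corner & bottle cross-check
n="red tip"; r=least_squares(lambda p:np.r_[proj("top",p)-(201.5,199),proj("side",p)-(264.5,279)],(.47,.24,.07)); print(n,r.x.round(4),r.fun.round(1))
r=least_squares(lambda p:np.r_[proj("top",p)-(407.5,214.8),proj("side",p)-(375.4,160.0)],(.43,-.2,.05)); print("jar lid",r.x.round(4),r.fun.round(1))
E
```

```text
med [0.4472 0.1203 0.0546] [-0.2 -0.6  0.5  0.1]
small [0.4448 0.0558 0.054 ] [-0.2 -0.5  0.4  0.1]
slot [ 0.4431 -0.0095  0.0538] [-0.1 -0.4  0.4  0. ]
large [ 0.4406 -0.0733  0.057 ] [-0.1 -0.4  0.4  0. ]
red tip [0.4732 0.2409 0.0799] [-0.2 -0.5  0.3  0.1]
jar lid [ 0.4351 -0.2078  0.0569] [-0.  -0.1  0.1  0. ]
```

The block tops are at about z = 0.054, so the rack underside is at about 0.015. A seated foot should then be at about z = 0.033, which puts the TCP near 0.054.

Emit:
move_arm:
  increments:
    - {"tx": 0, "ty": 0, "tz": 0.25, "rx": 0, "ry": 0, "rz": 0, "grip": 0.2}
    - {"tx": 0, "ty": 0, "tz": 0.25, "rx": 0, "ry": 0, "rz": 0, "grip": 0.2}
    - {"tx": 0, "ty": 0, "tz": 0.2, "rx": 0, "ry": 0, "rz": 0, "grip": 0.2}
    - {"tx": 0, "ty": 0, "tz": 0, "rx": 0, "ry": 0, "rz": 0, "grip": 0.2}

```text
time: 7.9
position: [0.444, 0.0565, 0.0578]
tool_rot: [-2.252, -2.19, 0.002]
ft_force: [0.1, -0.7, -0.4]
gripper_width: 0.318
grasp_force: 29.8
```

Emit:
move_arm:
  increments:
    - {"tx": 0, "ty": 0, "tz": 0.05, "rx": 0, "ry": 0, "rz": 0, "grip": 0.2}
    - {"tx": 0, "ty": 0, "tz": 0.05, "rx": 0, "ry": 0, "rz": 0, "grip": 0.2}
    - {"tx": 0, "ty": 0, "tz": 0.04, "rx": 0, "ry": 0, "rz": 0, "grip": 0.2}
    - {"tx": 0, "ty": 0, "tz": 0, "rx": 0, "ry": 0, "rz": 0, "grip": 0.2}

```text
time: 8.4
position: [0.4446, 0.0564, 0.0552]
tool_rot: [2.252, 2.19, 0.001]
ft_force: [-3.2, -0.5, 12.6]
gripper_width: 0.323
grasp_force: 37.6
```

Contact came at the expected depth, so the bottle is seated. I'll release and lift.

Emit:
move_arm:
  increments:
    - {"tx": 0, "ty": 0, "tz": -0.03, "rx": 0, "ry": 0, "rz": 0, "grip": 0.3}
    - {"tx": 0, "ty": 0, "tz": 0, "rx": 0, "ry": 0, "rz": 0, "grip": 0.36}
    - {"tx": 0, "ty": 0, "tz": 0, "rx": 0, "ry": 0, "rz": 0, "grip": 0.42}
    - {"tx": 0, "ty": 0, "tz": 0, "rx": 0, "ry": 0, "rz": 0, "grip": 0.55}
    - {"tx": 0, "ty": 0, "tz": 0, "rx": 0, "ry": 0, "rz": 0, "grip": 0.65}
    - {"tx": 0, "ty": 0, "tz": 0, "rx": 0, "ry": 0, "rz": 0, "grip": 0.65}
    - {"tx": 0, "ty": 0, "tz": -0.8, "rx": 0, "ry": 0, "rz": 0, "grip": 0.65}
    - {"tx": 0, "ty": 0, "tz": -1, "rx": 0, "ry": 0, "rz": 0, "grip": 0.65}
    - {"tx": 0, "ty": 0, "tz": -1, "rx": 0, "ry": 0, "rz": 0, "grip": 0.65}
    - {"tx": 0, "ty": 0, "tz": -0.6, "rx": 0, "ry": 0, "rz": 0, "grip": 0.65}

```text
time: 9.65
position: [0.4449, 0.0564, 0.1586]
tool_rot: [2.252, 2.189, 0.002]
ft_force: [-0.0, 0.4, -1.5]
gripper_width: 0.647
grasp_force: 0.0
```

```bash
python3 plan.py .4347 -.2085 .14 .57; python3 plan.py .4347 -.2085 .14 -.031
```

```text
t 9.65 pos [0.4449 0.0564 0.1586] j [ 0.1   0.28  2.07 -0.    0.8   0.13] w 0.647 gf 0.0 F [-0.   0.4 -1.5]
rot [ 0.02  0.   -7.48]  shift [-7.25 -5.05  0.62]
t 9.65 pos [0.4449 0.0564 0.1586] j [ 0.1   0.28  2.07 -0.    0.8   0.13] w 0.647 gf 0.0 F [-0.   0.4 -1.5]
rot [ 0.02 -0.    0.04]  shift [-8.84 -0.06  0.62]
```

Emit:
move_arm:
  increments:
    - {"tx": -0.5, "ty": 0, "tz": 0, "rx": 0, "ry": 0, "rz": 0, "grip": 0.72}
    - {"tx": -1, "ty": 0, "tz": 0, "rx": 0, "ry": 0, "rz": 0, "grip": 0.72}
    - {"tx": -1, "ty": 0, "tz": 0, "rx": 0, "ry": 0, "rz": 0, "grip": 0.72}
    - {"tx": -1, "ty": 0, "tz": 0, "rx": 0, "ry": 0, "rz": 0, "grip": 0.72}
    - {"tx": -1, "ty": 0, "tz": 0, "rx": 0, "ry": 0, "rz": 0, "grip": 0.72}
    - {"tx": -1, "ty": 0, "tz": 0, "rx": 0, "ry": 0, "rz": 0, "grip": 0.72}
    - {"tx": -1, "ty": 0, "tz": 0, "rx": 0, "ry": 0, "rz": 0, "grip": 0.72}
    - {"tx": -1, "ty": -0.06, "tz": 0, "rx": 0, "ry": 0, "rz": 0, "grip": 0.72}
    - {"tx": -0.8, "ty": 0, "tz": 0, "rx": 0, "ry": 0, "rz": 0, "grip": 0.72}
    - {"tx": -0.54, "ty": 0, "tz": 0, "rx": 0, "ry": 0, "rz": 0, "grip": 0.72}
    - {"tx": 0, "ty": 0, "tz": 0.25, "rx": 0, "ry": 0, "rz": -0.93, "grip": 0.72}
    - {"tx": 0, "ty": 0, "tz": 0.25, "rx": 0, "ry": 0, "rz": -0.93, "grip": 0.72}
    - {"tx": 0, "ty": 0, "tz": 0.25, "rx": 0, "ry": 0, "rz": -0.93, "grip": 0.72}
    - {"tx": 0, "ty": 0, "tz": 0.25, "rx": 0, "ry": 0, "rz": -0.93, "grip": 0.72}
    - {"tx": 0, "ty": 0, "tz": 0.25, "rx": 0, "ry": 0, "rz": -0.93, "grip": 0.72}
    - {"tx": 0, "ty": 0, "tz": 0.25, "rx": 0, "ry": 0, "rz": -0.93, "grip": 0.72}
    - {"tx": 0, "ty": 0, "tz": 0.25, "rx": 0, "ry": 0, "rz": -0.93, "grip": 0.72}
    - {"tx": 0, "ty": 0, "tz": 0.25, "rx": 0, "ry": 0, "rz": -0.93, "grip": 0.72}
    - {"tx": 0, "ty": 0, "tz": 0, "rx": 0, "ry": 0, "rz": 0, "grip": 0.72}

```text
time: 12.02
position: [0.4343, -0.2084, 0.0962]
tool_rot: [-1.511, -2.752, 0.0]
ft_force: [-0.3, 0.7, -0.1]
gripper_width: 0.723
grasp_force: 0.0
```

```bash
python3 plan.py .4347 -.2085 .0215 .57; python3 - <<'E'
from h import *
s=read_camera("side")
cv2.imwrite("pics/i.png",cv2.resize(s[110:260,290:450],None,fx=4,fy=4))
E
```

```text
t 12.03 pos [ 0.4343 -0.2084  0.0962] j [-0.47  0.44  2.03  0.    0.68 -1.04] w 0.723 gf 0.0 F [-0.3  0.7 -0.1]
rot [-0.01 -0.02 -0.04]  shift [-0.01  0.01  2.49]
```

View pics/i.png

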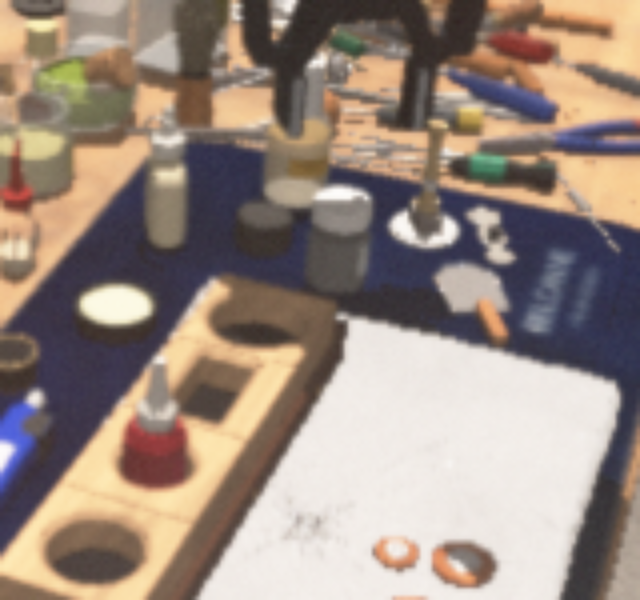

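The red bottle is seated in the small pocket, and the jar at (342,240) stands between the fingers. I'll descend and grasp.

Emit:
move_arm:
  increments:
    - {"tx": 0, "ty": 0, "tz": 0.7, "rx": 0, "ry": 0, "rz": 0, "grip": 0.72}
    - {"tx": 0, "ty": 0, "tz": 0.8, "rx": 0, "ry": 0, "rz": 0, "grip": 0.72}
    - {"tx": 0, "ty": 0, "tz": 0.6, "rx": 0, "ry": 0, "rz": 0, "grip": 0.72}
    - {"tx": 0, "ty": 0, "tz": 0.35, "rx": 0, "ry": 0, "rz": 0, "grip": 0.72}
    - {"tx": 0, "ty": 0, "tz": 0, "rx": 0, "ry": 0, "rz": 0, "grip": 0.6}
    - {"tx": 0, "ty": 0, "tz": 0, "rx": 0, "ry": 0, "rz": 0, "grip": 0.54}
    - {"tx": 0, "ty": 0, "tz": 0, "rx": 0, "ry": 0, "rz": 0, "grip": 0.48}
    - {"tx": 0, "ty": 0, "tz": 0, "rx": 0, "ry": 0, "rz": 0, "grip": 0.42}
    - {"tx": 0, "ty": 0, "tz": 0, "rx": 0, "ry": 0, "rz": 0, "grip": 0.36}
    - {"tx": 0, "ty": 0, "tz": 0, "rx": 0, "ry": 0, "rz": 0, "grip": 0.3}
    - {"tx": 0, "ty": 0, "tz": 0, "rx": 0, "ry": 0, "rz": 0, "grip": 0.3}

```text
time: 13.45
position: [0.4354, -0.2088, 0.0244]
tool_rot: [1.511, 2.753, -0.0]
ft_force: [-1.9, -0.5, 7.1]
gripper_width: 0.407
grasp_force: 29.2
```

```bash
python3 plan.py .4470 .1208 .12 -.031; python3 plan.py .4470 .1208 .12 .57
```

```text
t 13.45 pos [ 0.4354 -0.2088  0.0244] j [-0.47  0.58  2.04 -0.    0.52 -1.04] w 0.407 gf 29.2 F [-1.9 -0.5  7.1]
rot [0.01 0.01 7.47]  shift [11.    0.05 -3.19]
t 13.45 pos [ 0.4354 -0.2088  0.0244] j [-0.47  0.58  2.04 -0.    0.52 -1.04] w 0.407 gf 29.2 F [-1.9 -0.5  7.1]
rot [ 0.    0.01 -0.04]  shift [ 9.04  6.26 -3.19]
```

Emit:
move_arm:
  increments:
    - {"tx": 0, "ty": 0, "tz": -0.4, "rx": 0, "ry": 0, "rz": 0, "grip": 0.3}
    - {"tx": 0, "ty": 0, "tz": -0.6, "rx": 0, "ry": 0, "rz": 0, "grip": 0.3}
    - {"tx": 0, "ty": 0, "tz": -0.5, "rx": 0, "ry": 0, "rz": 0.93, "grip": 0.3}
    - {"tx": 0, "ty": 0, "tz": -0.5, "rx": 0, "ry": 0, "rz": 0.93, "grip": 0.3}
    - {"tx": 0, "ty": 0, "tz": -0.5, "rx": 0, "ry": 0, "rz": 0.93, "grip": 0.3}
    - {"tx": 0, "ty": 0, "tz": -0.5, "rx": 0, "ry": 0, "rz": 0.93, "grip": 0.3}
    - {"tx": 0, "ty": 0, "tz": -0.4, "rx": 0, "ry": 0, "rz": 0.93, "grip": 0.3}
    - {"tx": 0, "ty": 0, "tz": -0.4, "rx": 0, "ry": 0, "rz": 0.93, "grip": 0.3}
    - {"tx": 0, "ty": 0, "tz": -0.4, "rx": 0, "ry": 0, "rz": 0.93, "grip": 0.3}
    - {"tx": 0, "ty": 0, "tz": -0.3, "rx": 0, "ry": 0, "rz": 0.93, "grip": 0.3}
    - {"tx": 0, "ty": 0, "tz": 0, "rx": 0, "ry": 0, "rz": 0, "grip": 0.3}

```text
time: 14.82
position: [0.4355, -0.2088, 0.1598]
tool_rot: [2.25, 2.189, 0.001]
ft_force: [-0.3, 0.2, -1.6]
gripper_width: 0.4
grasp_force: 30.4
```

Emit:
move_arm:
  increments:
    - {"tx": 0.4, "ty": 0, "tz": 0, "rx": 0, "ry": 0, "rz": 0, "grip": 0.3}
    - {"tx": 0.8, "ty": 0, "tz": 0, "rx": 0, "ry": 0, "rz": 0, "grip": 0.3}
    - {"tx": 1, "ty": 0, "tz": 0, "rx": 0, "ry": 0, "rz": 0, "grip": 0.3}
    - {"tx": 1, "ty": 0, "tz": 0, "rx": 0, "ry": 0, "rz": 0, "grip": 0.3}
    - {"tx": 1, "ty": 0, "tz": 0, "rx": 0, "ry": 0, "rz": 0, "grip": 0.3}
    - {"tx": 1, "ty": 0, "tz": 0, "rx": 0, "ry": 0, "rz": 0, "grip": 0.3}
    - {"tx": 1, "ty": 0, "tz": 0, "rx": 0, "ry": 0, "rz": 0, "grip": 0.3}
    - {"tx": 1, "ty": 0, "tz": 0, "rx": 0, "ry": 0, "rz": 0, "grip": 0.3}
    - {"tx": 1, "ty": 0, "tz": 0, "rx": 0, "ry": 0, "rz": 0, "grip": 0.3}
    - {"tx": 1, "ty": 0, "tz": 0, "rx": 0, "ry": 0, "rz": 0, "grip": 0.3}
    - {"tx": 0.8, "ty": 0, "tz": 0, "rx": 0, "ry": 0, "rz": 0, "grip": 0.3}
    - {"tx": 0.6, "ty": 0, "tz": 0, "rx": 0, "ry": 0, "rz": 0, "grip": 0.3}
    - {"tx": 0.4, "ty": 0, "tz": 0, "rx": 0, "ry": 0, "rz": 0, "grip": 0.3}
    - {"tx": 0, "ty": 0, "tz": 0, "rx": 0, "ry": 0, "rz": 0, "grip": 0.3}

```text
time: 16.58
position: [0.4441, 0.1219, 0.1585]
tool_rot: [-2.25, -2.192, 0.001]
ft_force: [-0.8, -0.3, -1.0]
gripper_width: 0.403
grasp_force: 30.4
```

```bash
python3 plan.py .4470 .1208 .0577 -.031
```

```text
t 16.57 pos [0.4441 0.1219 0.1585] j [ 0.24  0.3   2.04 -0.    0.81  0.27] w 0.403 gf 30.4 F [-0.8 -0.3 -1. ]
rot [-0.01  0.    0.06]  shift [-0.03  0.1   3.36]
```

Emit:
move_arm:
  increments:
    - {"tx": -0.03, "ty": 0.08, "tz": 0.7, "rx": 0, "ry": 0, "rz": 0, "grip": 0.3}
    - {"tx": 0, "ty": 0, "tz": 0.9, "rx": 0, "ry": 0, "rz": 0, "grip": 0.3}
    - {"tx": 0, "ty": 0, "tz": 0.6, "rx": 0, "ry": 0, "rz": 0, "grip": 0.3}
    - {"tx": 0, "ty": 0, "tz": 0.3, "rx": 0, "ry": 0, "rz": 0, "grip": 0.3}
    - {"tx": 0, "ty": 0, "tz": 0.2, "rx": 0, "ry": 0, "rz": 0, "grip": 0.3}
    - {"tx": 0, "ty": 0, "tz": 0.2, "rx": 0, "ry": 0, "rz": 0, "grip": 0.3}
    - {"tx": 0, "ty": 0, "tz": 0, "rx": 0, "ry": 0, "rz": 0, "grip": 0.3}

```text
time: 17.45
position: [0.4468, 0.1202, 0.0717]
tool_rot: [-2.252, -2.19, 0.0]
ft_force: [0.3, -0.1, -0.8]
gripper_width: 0.402
grasp_force: 30.4
```

Emit:
move_arm:
  increments:
    - {"tx": 0, "ty": 0, "tz": 0.15, "rx": 0, "ry": 0, "rz": 0, "grip": 0.3}
    - {"tx": 0, "ty": 0, "tz": 0.15, "rx": 0, "ry": 0, "rz": 0, "grip": 0.3}
    - {"tx": 0, "ty": 0, "tz": 0.1, "rx": 0, "ry": 0, "rz": 0, "grip": 0.3}
    - {"tx": 0, "ty": 0, "tz": 0.08, "rx": 0, "ry": 0, "rz": 0, "grip": 0.3}
    - {"tx": 0, "ty": 0, "tz": 0, "rx": 0, "ry": 0, "rz": 0, "grip": 0.3}

```text
time: 18.08
position: [0.4467, 0.1202, 0.0571]
tool_rot: [-2.252, -2.19, 0.001]
ft_force: [0.0, -1.0, -0.8]
gripper_width: 0.404
grasp_force: 30.4
```

Emit:
move_arm:
  increments:
    - {"tx": 0, "ty": 0, "tz": 0.05, "rx": 0, "ry": 0, "rz": 0, "grip": 0.3}
    - {"tx": 0, "ty": 0, "tz": 0.05, "rx": 0, "ry": 0, "rz": 0, "grip": 0.3}
    - {"tx": 0, "ty": 0, "tz": 0, "rx": 0, "ry": 0, "rz": 0, "grip": 0.3}

```text
time: 18.45
position: [0.4471, 0.1203, 0.0564]
tool_rot: [2.252, 2.19, 0.001]
ft_force: [-7.4, -2.7, 32.4]
gripper_width: 0.399
grasp_force: 33.5
```

The jar is on the pocket floor. I'll ease the pressure and release.

Emit:
move_arm:
  increments:
    - {"tx": 0, "ty": 0, "tz": -0.05, "rx": 0, "ry": 0, "rz": 0, "grip": 0.36}
    - {"tx": 0, "ty": 0, "tz": 0, "rx": 0, "ry": 0, "rz": 0, "grip": 0.42}
    - {"tx": 0, "ty": 0, "tz": 0, "rx": 0, "ry": 0, "rz": 0, "grip": 0.48}
    - {"tx": 0, "ty": 0, "tz": 0, "rx": 0, "ry": 0, "rz": 0, "grip": 0.58}
    - {"tx": 0, "ty": 0, "tz": 0, "rx": 0, "ry": 0, "rz": 0, "grip": 0.7}
    - {"tx": 0, "ty": 0, "tz": 0, "rx": 0, "ry": 0, "rz": 0, "grip": 0.7}
    - {"tx": 0, "ty": 0, "tz": -0.7, "rx": 0, "ry": 0, "rz": 0, "grip": 0.7}
    - {"tx": 0, "ty": 0, "tz": -1, "rx": 0, "ry": 0, "rz": 0, "grip": 0.7}
    - {"tx": 0, "ty": 0, "tz": -1, "rx": 0, "ry": 0, "rz": 0, "grip": 0.7}
    - {"tx": 0, "ty": 0, "tz": -1, "rx": 0, "ry": 0, "rz": 0, "grip": 0.65}

```text
time: 19.7
position: [0.4466, 0.1202, 0.1677]
tool_rot: [-2.252, -2.19, 0.0]
ft_force: [0.3, 0.3, 0.7]
gripper_width: 0.651
grasp_force: 0.0
```

```bash
python3 plan.py .487 -.2925 .16 -.031
```

```text
t 19.7 pos [0.4466 0.1202 0.1677] j [0.24 0.28 2.03 0.   0.83 0.27] w 0.651 gf 0.0 F [0.3 0.3 0.7]
rot [-0.    0.    0.04]  shift [-13.71   1.77   0.26]
```

Emit:
move_arm:
  increments:
    - {"tx": -0.5, "ty": 0.1, "tz": 0, "rx": 0, "ry": 0, "rz": 0, "grip": 0.65}
    - {"tx": -1, "ty": 0.1, "tz": 0, "rx": 0, "ry": 0, "rz": 0, "grip": 0.65}
    - {"tx": -1, "ty": 0.1, "tz": 0, "rx": 0, "ry": 0, "rz": 0, "grip": 0.65}
    - {"tx": -1, "ty": 0.1, "tz": 0, "rx": 0, "ry": 0, "rz": 0, "grip": 0.65}
    - {"tx": -1, "ty": 0.12, "tz": 0, "rx": 0, "ry": 0, "rz": 0, "grip": 0.65}
    - {"tx": -1, "ty": 0.12, "tz": 0, "rx": 0, "ry": 0, "rz": 0, "grip": 0.65}
    - {"tx": -1, "ty": 0.12, "tz": 0, "rx": 0, "ry": 0, "rz": 0, "grip": 0.65}
    - {"tx": -1, "ty": 0.12, "tz": 0, "rx": 0, "ry": 0, "rz": 0, "grip": 0.65}
    - {"tx": -1, "ty": 0.12, "tz": 0, "rx": 0, "ry": 0, "rz": 0, "grip": 0.65}
    - {"tx": -1, "ty": 0.12, "tz": 0, "rx": 0, "ry": 0, "rz": 0, "grip": 0.65}
    - {"tx": -1, "ty": 0.12, "tz": 0, "rx": 0, "ry": 0, "rz": 0, "grip": 0.65}
    - {"tx": -1, "ty": 0.12, "tz": 0, "rx": 0, "ry": 0, "rz": 0, "grip": 0.65}
    - {"tx": -1, "ty": 0.12, "tz": 0, "rx": 0, "ry": 0, "rz": 0, "grip": 0.65}
    - {"tx": -0.8, "ty": 0.12, "tz": 0, "rx": 0, "ry": 0, "rz": 0, "grip": 0.65}
    - {"tx": -0.41, "ty": 0.15, "tz": 0, "rx": 0, "ry": 0, "rz": 0, "grip": 0.65}
    - {"tx": 0, "ty": 0, "tz": 0, "rx": 0, "ry": 0, "rz": 0, "grip": 0.65}

```text
time: 21.7
position: [0.4878, -0.2928, 0.1665]
tool_rot: [-2.253, -2.189, -0.0]
ft_force: [-0.5, 0.1, -0.7]
gripper_width: 0.654
grasp_force: 0.0
```

```bash
python3 plan.py .487 -.2925 .068 -.031; python3 - <<'E'
from h import *
s=read_camera("side");t=read_camera("top")
cv2.imwrite("pics/k.png",np.hstack([cv2.resize(s[70:220,270:430],None,fx=2.5,fy=2.5),cv2.resize(t[125:275,360:520],None,fx=2.5,fy=2.5)]))
for p in((.487,-.2925,.102),(.487,-.2925,0)): print(proj("side",p))
E
```

```text
t 21.7 pos [ 0.4878 -0.2928  0.1665] j [-0.56  0.43  1.8   0.    0.91 -0.53] w 0.654 gf 0.0 F [-0.5  0.1 -0.7]
rot [-0.   -0.    0.02]  shift [ 0.01 -0.03  3.28]
[366.37641436 123.61147122]
[363.30089177 160.28011756]
```

View pics/k.png

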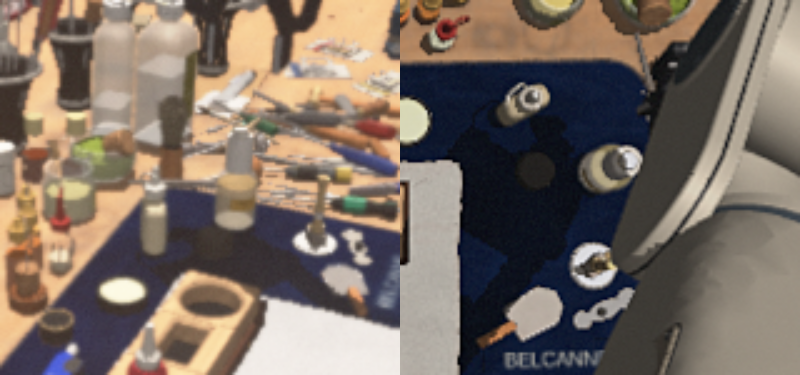

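The oil cap at crop (241,125) is centred between the fingers in the side view, and it matches the predicted pixel (366,122). I'll descend and grasp the cap.

Emit:
move_arm:
  increments:
    - {"tx": 0, "ty": -0.03, "tz": 0.7, "rx": 0, "ry": 0, "rz": 0, "grip": 0.65}
    - {"tx": 0, "ty": 0, "tz": 0.9, "rx": 0, "ry": 0, "rz": 0, "grip": 0.65}
    - {"tx": 0, "ty": 0, "tz": 0.8, "rx": 0, "ry": 0, "rz": 0, "grip": 0.65}
    - {"tx": 0, "ty": 0, "tz": 0.55, "rx": 0, "ry": 0, "rz": 0, "grip": 0.65}
    - {"tx": 0, "ty": 0, "tz": 0.3, "rx": 0, "ry": 0, "rz": 0, "grip": 0.65}
    - {"tx": 0, "ty": 0, "tz": 0, "rx": 0, "ry": 0, "rz": 0, "grip": 0.55}
    - {"tx": 0, "ty": 0, "tz": 0, "rx": 0, "ry": 0, "rz": 0, "grip": 0.48}
    - {"tx": 0, "ty": 0, "tz": 0, "rx": 0, "ry": 0, "rz": 0, "grip": 0.42}
    - {"tx": 0, "ty": 0, "tz": 0, "rx": 0, "ry": 0, "rz": 0, "grip": 0.37}
    - {"tx": 0, "ty": 0, "tz": 0, "rx": 0, "ry": 0, "rz": 0, "grip": 0.32}
    - {"tx": 0, "ty": 0, "tz": 0, "rx": 0, "ry": 0, "rz": 0, "grip": 0.27}
    - {"tx": 0, "ty": 0, "tz": 0, "rx": 0, "ry": 0, "rz": 0, "grip": 0.2}
    - {"tx": 0, "ty": 0, "tz": 0, "rx": 0, "ry": 0, "rz": 0, "grip": 0.2}

```text
time: 23.42
position: [0.487, -0.2925, 0.0696]
tool_rot: [2.252, 2.19, 0.0]
ft_force: [-1.3, -0.8, 6.2]
gripper_width: 0.304
grasp_force: 29.7
```

```bash
python3 plan.py .4408 -.0742 .145 -.031
```

```text
t 23.43 pos [ 0.487  -0.2925  0.0696] j [-0.56  0.57  1.85 -0.    0.72 -0.53] w 0.304 gf 29.7 F [-1.3 -0.8  6.2]
rot [0.   0.   0.04]  shift [ 7.22 -1.76 -2.51]
```

Emit:
move_arm:
  increments:
    - {"tx": 0, "ty": 0, "tz": -0.4, "rx": 0, "ry": 0, "rz": 0, "grip": 0.2}
    - {"tx": 0, "ty": 0, "tz": -0.8, "rx": 0, "ry": 0, "rz": 0, "grip": 0.2}
    - {"tx": 0, "ty": 0, "tz": -0.8, "rx": 0, "ry": 0, "rz": 0, "grip": 0.2}
    - {"tx": 0, "ty": 0, "tz": -0.5, "rx": 0, "ry": 0, "rz": 0, "grip": 0.2}
    - {"tx": 0.4, "ty": -0.2, "tz": 0, "rx": 0, "ry": 0, "rz": 0, "grip": 0.2}
    - {"tx": 0.8, "ty": -0.2, "tz": 0, "rx": 0, "ry": 0, "rz": 0, "grip": 0.2}
    - {"tx": 1, "ty": -0.2, "tz": 0, "rx": 0, "ry": 0, "rz": 0, "grip": 0.2}
    - {"tx": 1, "ty": -0.2, "tz": 0, "rx": 0, "ry": 0, "rz": 0, "grip": 0.2}
    - {"tx": 1, "ty": -0.2, "tz": 0, "rx": 0, "ry": 0, "rz": 0, "grip": 0.2}
    - {"tx": 1, "ty": -0.2, "tz": 0, "rx": 0, "ry": 0, "rz": 0, "grip": 0.2}
    - {"tx": 0.9, "ty": -0.2, "tz": 0, "rx": 0, "ry": 0, "rz": 0, "grip": 0.2}
    - {"tx": 0.7, "ty": -0.2, "tz": 0, "rx": 0, "ry": 0, "rz": 0, "grip": 0.2}
    - {"tx": 0.42, "ty": -0.16, "tz": 0, "rx": 0, "ry": 0, "rz": 0, "grip": 0.2}
    - {"tx": 0, "ty": 0, "tz": 0, "rx": 0, "ry": 0, "rz": 0, "grip": 0.2}

```text
time: 25.18
position: [0.439, -0.0732, 0.1439]
tool_rot: [-2.25, -2.191, 0.001]
ft_force: [1.1, -0.6, -1.4]
gripper_width: 0.306
grasp_force: 29.7
```

```bash
python3 plan.py .4408 -.0742 .102 -.031; python3 - <<'E'
from h import *
s=read_camera("side")
cv2.imwrite("pics/l.png",cv2.resize(s[100:260,290:420],None,fx=3.7,fy=3.7))
for z in(.076,.054):print(proj("side",(.4408,-.0742,z)))
E
```

```text
t 25.18 pos [ 0.439  -0.0732  0.1439] j [-0.19  0.3   2.08  0.    0.76 -0.17] w 0.306 gf 29.7 F [ 1.1 -0.6 -1.4]
rot [-0.02 -0.    0.06]  shift [-0.03  0.06  1.4 ]
[354.92710306 181.02826029]
[354.23537047 190.1177295 ]
```

View pics/l.png

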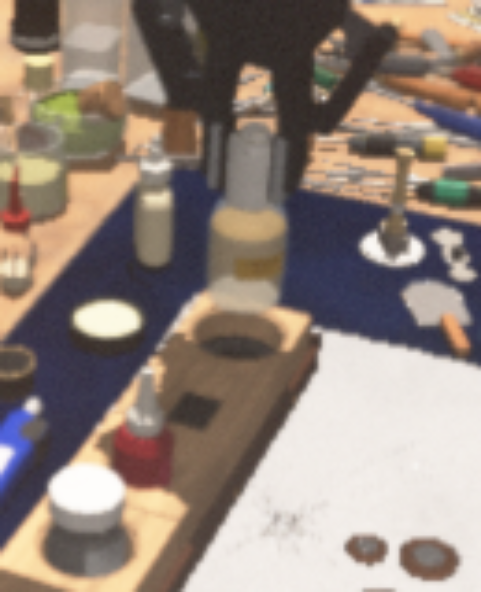

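The oil bottle hangs over the large pocket, with its foot at (246,295) and the pocket at (238,335). The red bottle and the jar are both seated. I'll lower it with a small x correction.

Emit:
move_arm:
  increments:
    - {"tx": -0.03, "ty": 0.06, "tz": 0.3, "rx": 0, "ry": 0, "rz": 0, "grip": 0.2}
    - {"tx": 0, "ty": 0, "tz": 0.3, "rx": 0, "ry": 0, "rz": 0, "grip": 0.2}
    - {"tx": 0, "ty": 0, "tz": 0.25, "rx": 0, "ry": 0, "rz": 0, "grip": 0.2}
    - {"tx": 0, "ty": 0, "tz": 0.25, "rx": 0, "ry": 0, "rz": 0, "grip": 0.2}
    - {"tx": 0, "ty": 0, "tz": 0.2, "rx": 0, "ry": 0, "rz": 0, "grip": 0.2}
    - {"tx": 0, "ty": 0, "tz": 0, "rx": 0, "ry": 0, "rz": 0, "grip": 0.2}

```text
time: 25.98
position: [0.4416, -0.0752, 0.1048]
tool_rot: [-2.252, -2.189, 0.001]
ft_force: [0.0, 0.2, -0.6]
gripper_width: 0.304
grasp_force: 29.7
```

Emit:
move_arm:
  increments:
    - {"tx": 0, "ty": 0, "tz": 0.05, "rx": 0, "ry": 0, "rz": 0, "grip": 0.2}
    - {"tx": 0, "ty": 0, "tz": 0.05, "rx": 0, "ry": 0, "rz": 0, "grip": 0.2}
    - {"tx": 0, "ty": 0, "tz": 0.03, "rx": 0, "ry": 0, "rz": 0, "grip": 0.2}
    - {"tx": 0, "ty": 0, "tz": 0, "rx": 0, "ry": 0, "rz": 0, "grip": 0.2}

```text
time: 26.48
position: [0.4421, -0.0753, 0.1018]
tool_rot: [2.252, 2.19, 0.0]
ft_force: [-1.0, 0.2, 3.4]
gripper_width: 0.306
grasp_force: 30.2
```

Contact came at the expected depth. I'll release and lift clear.

Emit:
move_arm:
  increments:
    - {"tx": 0, "ty": 0, "tz": 0, "rx": 0, "ry": 0, "rz": 0, "grip": 0.3}
    - {"tx": 0, "ty": 0, "tz": 0, "rx": 0, "ry": 0, "rz": 0, "grip": 0.36}
    - {"tx": 0, "ty": 0, "tz": 0, "rx": 0, "ry": 0, "rz": 0, "grip": 0.42}
    - {"tx": 0, "ty": 0, "tz": 0, "rx": 0, "ry": 0, "rz": 0, "grip": 0.5}
    - {"tx": 0, "ty": 0, "tz": 0, "rx": 0, "ry": 0, "rz": 0, "grip": 0.6}
    - {"tx": 0, "ty": 0, "tz": -0.7, "rx": 0, "ry": 0, "rz": 0, "grip": 0.6}
    - {"tx": 0, "ty": 0, "tz": -1, "rx": 0, "ry": 0, "rz": 0, "grip": 0.6}
    - {"tx": 0, "ty": 0, "tz": -0.8, "rx": 0, "ry": 0, "rz": 0, "grip": 0.6}
    - {"tx": 0, "ty": 0, "tz": 0, "rx": 0, "ry": 0, "rz": 0, "grip": 0.6}

```text
time: 27.6
position: [0.4431, -0.0755, 0.1779]
tool_rot: [2.25, 2.188, 0.003]
ft_force: [-0.9, 0.6, -1.2]
gripper_width: 0.596
grasp_force: 0.0
```

```bash
python3 plan.py .5474 -.2188 .12 .39; python3 plan.py .5474 -.2188 .12 -.031;  python3 - <<'E'
from h import *
# grease: side check with bias; neck tip
for p in((.5476,-.2188,.054),(.5476,-.2188,0.)): print(proj("side",p).round(1),proj("top",p).round(1))
E
```

```text
t 27.6 pos [ 0.4431 -0.0755  0.1779] j [-0.2   0.25  2.05 -0.    0.84 -0.17] w 0.596 gf 0.0 F [-0.9  0.6 -1.2]
rot [ 0.05  0.02 -5.23]  shift [-5.74  1.4   1.93]
t 27.6 pos [ 0.4431 -0.0755  0.1779] j [-0.2   0.25  2.05 -0.    0.84 -0.17] w 0.596 gf 0.0 F [-0.9  0.6 -1.2]
rot [0.05 0.01 0.04]  shift [-4.67  3.62  1.93]
[331.3 149.3] [410.9 164.2]
[330.6 168.7] [406.6 167.7]
```

Emit:
move_arm:
  increments:
    - {"tx": -0.4, "ty": 0.3, "tz": 0, "rx": 0, "ry": 0, "rz": 0, "grip": 0.62}
    - {"tx": -0.8, "ty": 0.6, "tz": 0, "rx": 0, "ry": 0, "rz": 0, "grip": 0.62}
    - {"tx": -0.9, "ty": 0.7, "tz": 0, "rx": 0, "ry": 0, "rz": 0, "grip": 0.62}
    - {"tx": -0.9, "ty": 0.7, "tz": 0, "rx": 0, "ry": 0, "rz": 0, "grip": 0.62}
    - {"tx": -0.8, "ty": 0.65, "tz": 0, "rx": 0, "ry": 0, "rz": 0, "grip": 0.62}
    - {"tx": -0.55, "ty": 0.4, "tz": 0, "rx": 0, "ry": 0, "rz": 0, "grip": 0.62}
    - {"tx": -0.32, "ty": 0.27, "tz": 0, "rx": 0, "ry": 0, "rz": 0, "grip": 0.62}
    - {"tx": 0, "ty": 0, "tz": 0.3, "rx": 0, "ry": 0, "rz": -0.87, "grip": 0.62}
    - {"tx": 0, "ty": 0, "tz": 0.35, "rx": 0, "ry": 0, "rz": -0.87, "grip": 0.62}
    - {"tx": 0, "ty": 0, "tz": 0.35, "rx": 0, "ry": 0, "rz": -0.87, "grip": 0.62}
    - {"tx": 0, "ty": 0, "tz": 0.35, "rx": 0, "ry": 0, "rz": -0.87, "grip": 0.62}
    - {"tx": 0, "ty": 0, "tz": 0.3, "rx": 0, "ry": 0, "rz": -0.87, "grip": 0.62}
    - {"tx": 0, "ty": 0, "tz": 0.2, "rx": 0, "ry": 0, "rz": -0.87, "grip": 0.62}
    - {"tx": 0, "ty": 0, "tz": 0, "rx": 0, "ry": 0, "rz": 0, "grip": 0.62}

```text
time: 29.35
position: [0.5459, -0.2179, 0.1202]
tool_rot: [-1.749, -2.608, 0.0]
ft_force: [-0.4, 0.9, -0.2]
gripper_width: 0.625
grasp_force: 0.0
```

```bash
python3 plan.py .5474 -.2188 .024 .39; python3 - <<'E'
from h import *
s=read_camera("side")
cv2.imwrite("pics/m.png",cv2.resize(s[90:250,270:410],None,fx=3.7,fy=3.7))
E
```

```text
t 29.35 pos [ 0.5459 -0.2179  0.1202] j [-0.4   0.52  1.78  0.    0.84 -0.79] w 0.625 gf 0.0 F [-0.4  0.9 -0.2]
rot [-0.02 -0.02 -0.01]  shift [-0.05  0.03  3.21]
```

View pics/m.png

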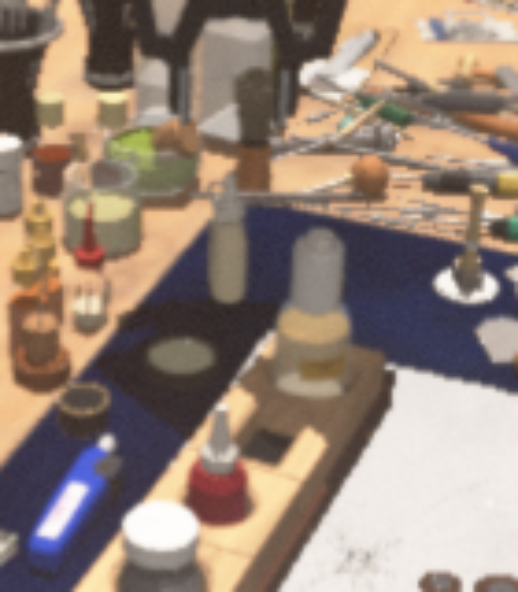

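The oil bottle, red bottle and jar are all seated, and the flat bottle at (228,250) is centred between the fingers. I'll descend and grasp it.

Emit:
move_arm:
  increments:
    - {"tx": -0.04, "ty": 0.03, "tz": 0.6, "rx": 0, "ry": 0, "rz": 0, "grip": 0.62}
    - {"tx": 0, "ty": 0, "tz": 0.8, "rx": 0, "ry": 0, "rz": 0, "grip": 0.62}
    - {"tx": 0, "ty": 0, "tz": 0.8, "rx": 0, "ry": 0, "rz": 0, "grip": 0.62}
    - {"tx": 0, "ty": 0, "tz": 0.6, "rx": 0, "ry": 0, "rz": 0, "grip": 0.62}
    - {"tx": 0, "ty": 0, "tz": 0.4, "rx": 0, "ry": 0, "rz": 0, "grip": 0.62}
    - {"tx": 0, "ty": 0, "tz": 0, "rx": 0, "ry": 0, "rz": 0, "grip": 0.5}
    - {"tx": 0, "ty": 0, "tz": 0, "rx": 0, "ry": 0, "rz": 0, "grip": 0.42}
    - {"tx": 0, "ty": 0, "tz": 0, "rx": 0, "ry": 0, "rz": 0, "grip": 0.36}
    - {"tx": 0, "ty": 0, "tz": 0, "rx": 0, "ry": 0, "rz": 0, "grip": 0.31}
    - {"tx": 0, "ty": 0, "tz": 0, "rx": 0, "ry": 0, "rz": 0, "grip": 0.26}
    - {"tx": 0, "ty": 0, "tz": 0, "rx": 0, "ry": 0, "rz": 0, "grip": 0.2}
    - {"tx": 0, "ty": 0, "tz": 0, "rx": 0, "ry": 0, "rz": 0, "grip": 0.12}
    - {"tx": 0, "ty": 0, "tz": 0, "rx": 0, "ry": 0, "rz": 0, "grip": 0.12}

```text
time: 31.02
position: [0.548, -0.2193, 0.0254]
tool_rot: [1.749, 2.609, 0.0]
ft_force: [-1.7, 0.5, 5.2]
gripper_width: 0.245
grasp_force: 30.6
```

```bash
python3 plan.py .4429 -.0092 .155 -.031
```

```text
t 31.02 pos [ 0.548  -0.2193  0.0254] j [-0.4   0.67  1.8  -0.    0.67 -0.79] w 0.245 gf 30.6 F [-1.7  0.5  5.2]
rot [0.   0.   5.25]  shift [ 6.89 -3.72 -4.32]
```

Emit:
move_arm:
  increments:
    - {"tx": 0, "ty": 0, "tz": -0.4, "rx": 0, "ry": 0, "rz": 0, "grip": 0.12}
    - {"tx": 0, "ty": 0, "tz": -0.6, "rx": 0, "ry": 0, "rz": 0, "grip": 0.12}
    - {"tx": 0, "ty": 0, "tz": -0.4, "rx": 0, "ry": 0, "rz": 0.87, "grip": 0.12}
    - {"tx": 0, "ty": 0, "tz": -0.4, "rx": 0, "ry": 0, "rz": 0.88, "grip": 0.12}
    - {"tx": 0, "ty": 0, "tz": -0.4, "rx": 0, "ry": 0, "rz": 0.88, "grip": 0.12}
    - {"tx": 0, "ty": 0, "tz": -0.3, "rx": 0, "ry": 0, "rz": 0.88, "grip": 0.12}
    - {"tx": 0, "ty": 0, "tz": -0.2, "rx": 0, "ry": 0, "rz": 0.87, "grip": 0.12}
    - {"tx": 0, "ty": 0, "tz": -0.1, "rx": 0, "ry": 0, "rz": 0.87, "grip": 0.12}
    - {"tx": 0.5, "ty": 0, "tz": 0, "rx": 0, "ry": 0, "rz": 0, "grip": 0.12}
    - {"tx": 0.9, "ty": 0, "tz": 0, "rx": 0, "ry": 0, "rz": 0, "grip": 0.12}
    - {"tx": 1, "ty": 0, "tz": 0, "rx": 0, "ry": 0, "rz": 0, "grip": 0.12}
    - {"tx": 1, "ty": 0, "tz": 0, "rx": 0, "ry": 0, "rz": 0, "grip": 0.12}
    - {"tx": 1, "ty": 0, "tz": 0, "rx": 0, "ry": 0, "rz": 0, "grip": 0.12}
    - {"tx": 1, "ty": 0, "tz": 0, "rx": 0, "ry": 0, "rz": 0, "grip": 0.12}
    - {"tx": 0.9, "ty": 0, "tz": 0, "rx": 0, "ry": 0, "rz": 0, "grip": 0.12}
    - {"tx": 0.6, "ty": 0, "tz": 0, "rx": 0, "ry": 0, "rz": 0, "grip": 0.12}
    - {"tx": 0, "ty": 0, "tz": 0, "rx": 0, "ry": 0, "rz": 0, "grip": 0.12}

```text
time: 33.15
position: [0.554, -0.011, 0.1091]
tool_rot: [2.252, 2.19, 0.0]
ft_force: [0.7, -0.5, -1.0]
gripper_width: 0.243
grasp_force: 29.8
```

```bash
python3 plan.py .4429 -.0092 .11 -.031
```

```text
t 33.15 pos [ 0.554  -0.011   0.1091] j [-0.04  0.49  1.86 -0.    0.78 -0.01] w 0.243 gf 29.8 F [ 0.7 -0.5 -1. ]
rot [0.   0.   0.04]  shift [-0.06 -3.7  -0.03]
```

Emit:
move_arm:
  increments:
    - {"tx": -0.03, "ty": -0.4, "tz": 0, "rx": 0, "ry": 0, "rz": 0, "grip": 0.12}
    - {"tx": -0.03, "ty": -0.8, "tz": 0, "rx": 0, "ry": 0, "rz": 0, "grip": 0.12}
    - {"tx": 0, "ty": -0.9, "tz": 0, "rx": 0, "ry": 0, "rz": 0, "grip": 0.12}
    - {"tx": 0, "ty": -0.8, "tz": 0, "rx": 0, "ry": 0, "rz": 0, "grip": 0.12}
    - {"tx": 0, "ty": -0.5, "tz": 0, "rx": 0, "ry": 0, "rz": 0, "grip": 0.12}
    - {"tx": 0, "ty": -0.3, "tz": 0, "rx": 0, "ry": 0, "rz": 0, "grip": 0.12}
    - {"tx": 0, "ty": 0, "tz": 0, "rx": 0, "ry": 0, "rz": 0, "grip": 0.12}

```text
time: 34.02
position: [0.443, -0.0109, 0.109]
tool_rot: [2.255, 2.187, 0.0]
ft_force: [0.5, -0.2, -0.6]
gripper_width: 0.249
grasp_force: 29.8
```

```bash
python3 plan.py .4429 -.0092 .059 -.031; python3 - <<'E'
from fit import *
s=read_camera("side"); cv2.imwrite("pics/n.png",s)
# numerical check: cream foot outline vs slot in side image
for z in(.084,.054): print(proj("side",(.4429,-.0092,z)).round(1))
h=cv2.cvtColor(s,cv2.COLOR_BGR2HSV)
for v in range(180,224,3): print(v," ".join(f"{c[0]:3d}/{c[1]:3d}/{c[2]:3d}" for c in s[v,322:366:4]))
E
```

```text
t 34.02 pos [ 0.443  -0.0109  0.109 ] j [-0.05  0.37  2.1  -0.    0.67 -0.02] w 0.249 gf 29.8 F [ 0.5 -0.2 -0.6]
rot [0. 0. 0.]  shift [ 0.06 -0.01  1.67]
[343.1 194.1]
[342.3 207. ]
180  66/ 59/ 68  64/ 48/ 52  63/ 46/ 50  97/102/106 104/125/136 109/130/141  98/115/128  96/ 98/103  49/ 54/ 60 116/160/193 105/143/170
183 224/247/251 122/144/153  66/ 48/ 51  70/ 55/ 57 105/127/140 109/128/142  97/113/124  96/ 98/103  86/103/119 105/133/152  98/121/140
186 227/248/252 220/245/249  67/ 52/ 55  73/ 56/ 59 107/126/139 109/129/142  97/111/123  91/102/112  94/119/138  87/113/132  64/ 96/117
189 219/243/248 120/140/148  72/ 53/ 53  74/ 66/ 69 103/122/136 110/129/141  98/112/121  90/109/123  58/ 99/124  56/ 88/114  63/ 98/121
192  45/ 52/ 60  42/ 45/ 54  76/ 53/ 54 132/146/167 108/127/138 109/129/141  90/104/114 129/155/171  89/123/146  98/129/148  87/106/120
195  54/ 44/ 53  65/ 50/ 54  73/ 60/ 63 154/208/243 105/126/138 106/127/139 121/151/181 146/172/188 147/171/188 146/170/187 122/146/167
198  73/ 50/ 52  69/ 53/ 54 134/165/205 164/219/248 140/184/228 112/144/175 141/187/230 137/184/228 1
[... 422 characters left out ...]
/225/251  77/ 96/117
210  83/101/125 108/116/123 128/135/142  77/ 91/109  62/ 65/ 71  57/ 61/ 68  54/ 57/ 64  76/ 96/117  79/ 98/122  86/108/134  73/ 89/111
213  78/ 99/126 118/123/131 132/141/149  81/ 89/103  53/ 58/ 68  54/ 56/ 64  57/ 64/ 77  81/102/124  82/103/127  78/ 94/116  68/ 82/113
216  52/ 56/ 98 113/121/132 124/133/142  62/ 65/103  83/103/126  75/ 93/114  78/ 98/121  80/ 99/123  81/101/122  77/ 94/114  59/ 69/ 90
219  52/ 51/101  54/ 54/107  57/ 58/110  53/ 52/100  79/100/124  84/105/129  83/103/127  82/101/127  77/ 95/115  69/ 83/112  70/ 76/ 87
222  50/ 51/ 99  56/ 56/110  56/ 54/112  55/ 55/104  80/102/126  83/104/128  84/106/128  81/ 97/119  76/ 93/112  54/ 57/ 72 203/209/219
```

Emit:
move_arm:
  increments:
    - {"tx": 0.09, "ty": 0, "tz": 0.3, "rx": 0, "ry": 0, "rz": 0, "grip": 0.12}
    - {"tx": 0, "ty": 0, "tz": 0.3, "rx": 0, "ry": 0, "rz": 0, "grip": 0.12}
    - {"tx": 0, "ty": 0, "tz": 0.2, "rx": 0, "ry": 0, "rz": 0, "grip": 0.12}
    - {"tx": 0, "ty": 0, "tz": 0.15, "rx": 0, "ry": 0, "rz": 0, "grip": 0.12}
    - {"tx": 0, "ty": 0, "tz": 0.1, "rx": 0, "ry": 0, "rz": 0, "grip": 0.12}
    - {"tx": 0, "ty": 0, "tz": 0.1, "rx": 0, "ry": 0, "rz": 0, "grip": 0.12}
    - {"tx": 0, "ty": 0, "tz": 0, "rx": 0, "ry": 0, "rz": 0, "grip": 0.12}

```text
time: 34.95
position: [0.4432, -0.008, 0.0743]
tool_rot: [-2.255, -2.187, 0.0]
ft_force: [-0.1, -1.1, -1.0]
gripper_width: 0.249
grasp_force: 29.8
```

Emit:
move_arm:
  increments:
    - {"tx": 0, "ty": 0, "tz": 0.1, "rx": 0, "ry": 0, "rz": 0, "grip": 0.12}
    - {"tx": 0, "ty": 0, "tz": 0.1, "rx": 0, "ry": 0, "rz": 0, "grip": 0.12}
    - {"tx": 0, "ty": 0, "tz": 0.1, "rx": 0, "ry": 0, "rz": 0, "grip": 0.12}
    - {"tx": 0, "ty": 0, "tz": 0.1, "rx": 0, "ry": 0, "rz": 0, "grip": 0.12}
    - {"tx": 0, "ty": 0, "tz": 0, "rx": 0, "ry": 0, "rz": 0, "grip": 0.12}

```text
time: 35.58
position: [0.443, -0.008, 0.0622]
tool_rot: [-2.255, -2.187, 0.001]
ft_force: [0.1, -1.0, -0.4]
gripper_width: 0.251
grasp_force: 29.8
```

Emit:
move_arm:
  increments:
    - {"tx": 0, "ty": 0, "tz": 0.06, "rx": 0, "ry": 0, "rz": 0, "grip": 0.12}
    - {"tx": 0, "ty": 0, "tz": 0.06, "rx": 0, "ry": 0, "rz": 0, "grip": 0.12}
    - {"tx": 0, "ty": 0, "tz": 0.03, "rx": 0, "ry": 0, "rz": 0, "grip": 0.12}
    - {"tx": 0, "ty": 0, "tz": 0, "rx": 0, "ry": 0, "rz": 0, "grip": 0.12}

```text
time: 36.08
position: [0.4432, -0.008, 0.0579]
tool_rot: [-2.255, -2.187, 0.0]
ft_force: [-0.1, -0.1, -0.6]
gripper_width: 0.249
grasp_force: 29.8
```

Emit:
move_arm:
  increments:
    - {"tx": 0, "ty": 0, "tz": 0.03, "rx": 0, "ry": 0, "rz": 0, "grip": 0.12}
    - {"tx": 0, "ty": 0, "tz": 0.03, "rx": 0, "ry": 0, "rz": 0, "grip": 0.12}
    - {"tx": 0, "ty": 0, "tz": 0, "rx": 0, "ry": 0, "rz": 0, "grip": 0.12}

```text
time: 36.45
position: [0.4433, -0.0079, 0.0575]
tool_rot: [2.255, 2.187, 0.0]
ft_force: [-5.8, 0.8, 23.3]
gripper_width: 0.253
grasp_force: 32.8
```

The flat bottle is on the pocket floor. I'll ease off, release and lift straight up.

Emit:
move_arm:
  increments:
    - {"tx": 0, "ty": 0, "tz": -0.04, "rx": 0, "ry": 0, "rz": 0, "grip": 0.2}
    - {"tx": 0, "ty": 0, "tz": 0, "rx": 0, "ry": 0, "rz": 0, "grip": 0.27}
    - {"tx": 0, "ty": 0, "tz": 0, "rx": 0, "ry": 0, "rz": 0, "grip": 0.33}
    - {"tx": 0, "ty": 0, "tz": 0, "rx": 0, "ry": 0, "rz": 0, "grip": 0.42}
    - {"tx": 0, "ty": 0, "tz": 0, "rx": 0, "ry": 0, "rz": 0, "grip": 0.55}
    - {"tx": 0, "ty": 0, "tz": 0, "rx": 0, "ry": 0, "rz": 0, "grip": 0.62}
    - {"tx": 0, "ty": 0, "tz": -0.5, "rx": 0, "ry": 0, "rz": 0, "grip": 0.62}
    - {"tx": 0, "ty": 0, "tz": -0.8, "rx": 0, "ry": 0, "rz": 0, "grip": 0.62}
    - {"tx": 0, "ty": 0, "tz": -1, "rx": 0, "ry": 0, "rz": 0, "grip": 0.62}
    - {"tx": 0, "ty": 0, "tz": -1, "rx": 0, "ry": 0, "rz": 0, "grip": 0.62}
    - {"tx": 0, "ty": 0, "tz": -1, "rx": 0, "ry": 0, "rz": 0, "grip": 0.62}
    - {"tx": 0, "ty": 0, "tz": -1, "rx": 0, "ry": 0, "rz": 0, "grip": 0.62}
    - {"tx": 0, "ty": 0, "tz": 0, "rx": 0, "ry": 0, "rz": 0, "grip": 0.62}

```text
time: 38.08
position: [0.4447, -0.008, 0.2192]
tool_rot: [2.252, 2.184, 0.006]
ft_force: [0.0, 0.2, -0.4]
gripper_width: 0.62
grasp_force: 0.0
```

```bash
python3 - <<'E'
from h import *
s=read_camera("side"); cv2.imwrite("pics/o.png",s)
B=[("jar lid",(.4467,.1203),.086),("red tip",(.4446,.0564),.111),("oil cap",(.442,-.0755),.136),("grease body",(.4433,-.008),.07)]
for n,p,z in B:
    u,v=proj("side",(*p,z)); print(n,(round(u),round(v)))
    print("  along v at u:",[tuple(s[int(v)+d,int(u)].tolist()) for d in range(-8,22,4)])
# grease outline width at mid body row and verticality
for v in range(172,206,4): print(v," ".join(f"{c[0]:3d}/{c[1]:3d}/{c[2]:3d}" for c in s[v,326:362:4]))
E
```

```text
jar lid (314, 233)
  along v at u: [(168, 222, 249), (117, 123, 130), (119, 125, 132), (124, 128, 137), (136, 140, 149), (82, 87, 93), (93, 96, 102), (125, 130, 134)]
red tip (330, 200)
  along v at u: [(60, 46, 53), (76, 61, 69), (110, 117, 127), (127, 136, 144), (128, 135, 147), (134, 143, 152), (127, 134, 145), (52, 54, 113)]
oil cap (357, 154)
  along v at u: [(136, 171, 214), (90, 77, 78), (239, 245, 249), (246, 249, 252), (130, 137, 147), (130, 137, 144), (133, 137, 144), (124, 137, 148)]
grease body (342, 200)
  along v at u: [(127, 136, 142), (107, 126, 140), (134, 160, 178), (108, 127, 141), (106, 125, 137), (104, 122, 135), (83, 103, 126), (83, 105, 127)]
172  64/ 49/ 53  71/ 49/ 54  62/ 44/ 49  69/ 51/ 56  69/ 53/ 55 101/ 90/ 92 122/129/138 133/139/145 130/136/143
176  65/ 47/ 52  71/ 50/ 55  72/ 54/ 58  68/ 49/ 51  84/ 69/ 73 114/154/182 122/168/198 123/168/198 121/165/197
180  65/ 50/ 55  66/ 50/ 57  88/ 90/ 95  77/ 52/ 52 134/140/149 104/134/158 121/172/209 124/172/206 116/160/191
184 184/220/227  65/ 49/ 55  72/ 56/ 60 120/117/125 129/138/146 113/133/149  98/122/141 101/126/143 101/125/143
188 206/232/237  66/ 46/ 50  72/ 53/ 57 226/235/241 206/220/227 230/239/245  90/112/130  55/ 92/118  59/ 91/115
192  49/ 50/ 61  72/ 52/ 56 148/172/203 119/133/151 127/136/142 122/130/140 131/159/176  87/122/145  99/127/149
196  71/ 52/ 55 110/113/126 162/218/246 154/185/205 107/126/140 104/122/134 132/161/188 151/182/210 150/182/210
200  77/ 62/ 67 109/120/136 137/171/202 120/141/157 134/160/178  98/116/126 119/150/183 139/184/228 157/207/243
204 146/191/233 127/136/148 111/134/158 109/130/142 108/127/141  93/107/123  90/109/129 163/218/247 164/219/248
```

```bash
python3 -c "
from rig import hand_in; print(hand_in())"
```

```text
the job is handed in; nothing more can be done
None
```

All four fluids are upright at the bottom of their own pockets and released, and the job was handed in at about 38 s; each was seated by contact at the expected depth, but I had used up my picture views, so the flat bottle's final position was checked only from pixel values.

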